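# Recharge the dry box and crack its lid

### The job

Recharge the dry box: take the fresh desiccant cartridge from the table and press it fully home into the bay beside the lid, until its top is flush with the deck, while the lid is still shut. Then pull the lid's handle straight up until the sticky seal lets go, without letting the lid fly away upward, and finish while holding the lid slightly open with the gripper: still, about level, right over the box and about 3 cm clear of its rim. Leave the timer and the dropper bottle where they are.

Things in the scene. Friction and masses are not known exactly. Their poses are not given: they have to be found in the camera images.
- cartridge_mid (a point): Centre (half-way up, 23 mm above its underside) of the loose desiccant cartridge: an upright white plastic block, 28 mm (its x) by 40 mm (its y) by 46 mm tall (z), about 80 g, with a dark slotted grille on top; it stands upright on the table. It is the same after a half turn. Grasp it across the 28 mm width.
- bay (a point): Centre of the mouth of the cartridge bay, a recess 31 mm (box x) by 43 mm (box y), 46 mm deep, in the dry box's deck 70 mm above the table; the seated cartridge is flush, its 28 mm width along the box's x. Sprung noses in the two end walls, 23 mm below the mouth, grip it: pushing past them takes up to 12 N, then 2 to 5 N; it stays where it is left. Axes: those of the box.
- dry_box: Grey box fixed to the table, 140 mm (x) by 200 mm (y), 70 mm tall; origin at the centre of its underside; x points away from the front side, y from the bay to the lid, z up. The lid covers its +y part; the lid's edge lies 35 mm from the bay's centre along y and the lid's top 12 mm above the deck.
- rim (a point): Centre of the box's open chamber at rim height (70 mm above the table), 100 mm from the bay's centre along the box's y; fixed on the box. With the lid shut the handle bar's middle lies 42 mm straight above it.
- lid_handle (a point): Middle of the lid's handle: a round steel bar 10 mm thick, 70 mm long along the box's y, on a post at each end, its axis 30 mm above the lid's top, over the lid's centre. Pinch it from above, fingers closing along the box's x. Axes: those of the lid (z up). The bar's height above the rim less 42 mm is how far the lid is open.
- lid: The lift-off lid, a loose white plate 138 mm (x) by 130 mm (y) by 12 mm, about 0.25 kg, with two skirts reaching 23 mm down into the box; origin at the centre of the plate's underside, which lies on the rim when shut. Breaking it free takes 13 to 17 N in all; the seal's pull falls away over the next 7 mm, then turns into a light push upward. If let go it does not fall quite shut.
- timer: Bench timer, a flat square block 62 x 62 x 15 mm with three keys, loose on the table; origin at the centre of its underside. To be left alone.
- dropper: Small round white dropper bottle, 29 mm in diameter, 71 mm tall, loose on the table; origin at the centre of its underside. To be left alone.

How it is judged:
By the outcome, as a careful person would: the job done as asked, in the order asked, and still so for the second after the job is handed in, while the arm keeps its last pose, push and grip.
It also fails if it takes over 54 s, if anything falls off the work surface, if the arm or the gripper's body presses on something with over 40 N, if the wrist force passes 120 N, or if a joint passes its speed limit or range.

### The arm

A 6-joint arm with a two-finger parallel gripper is mounted at the origin on a cart in front of the work surface, level with it; the furniture and walls round the work are solid. World frame = base frame: x ahead of the robot, y to its left, z up, the work surface at z = 0. Lengths are in m, angles in degrees, forces in N, time in s.
With the tool pointing down it reaches from about 0.375 to 0.9 m from the base axis. Payload 3.1 kg.
Tool frame: the origin (TCP) lies on the centre line of the jaws, within the pads' length; the fingertips stand 8 mm ahead of it and the grasp point (between the pads) lies 11 mm behind it; z points along the fingers, y is the direction in which the jaws open and shut (so a half turn about z gives the same grasp; the last joint's range is limited). The gripper opens to 87 mm and grips with 3 to 60 N. Pads are 19 mm wide; open, the fingers measure 117 mm over their backs; the gripper's body (75 mm by 190 mm) begins 51 mm behind the grasp point.
Start: joints at [-76.633, 30.224, 82.088, -0, 67.689, -10.227], TCP at [0.25, -0.573, 0.231] pointing down, gripper open.
Joint ranges: [-176.69, 176.69], [-43.24, 126.21], [12.49, 139.97], [-82, 262], [0, 151.66], [-163.58, 163.58]. Speed limits (degrees/s): [159.86, 159.86, 180, 180, 180, 180].

### API

Orientations are given as a 3x3 rotation matrix whose columns are the frame's x, y, z axes.
In Python, from rig import * gives the robot as it stands. The module is installed in compiled form; this text tells all that it offers.
- The arm moves only by the tool arm_command, never from a script. Its argument "commands" is a list of rows, each an object with "translation": the shift along the tool's x, y, z scaled (see below), a list of three; "dr": the turn, a rotation vector about the tool's x, y, z scaled (see below), a list of three; "jaw": the closure, from 0 (fully open) to 1 (shut). In form: [{"translation": [x, y, z], "dr": [ax, ay, az], "jaw": jaw}, ...]. A call has 1 to 12 rows; each row shifts and turns the commanded pose from where the row before left it, along the tool's axes as they then stand; what a row does not reach is not made up. The controller multiplies each number of a shift by 25 mm and each number of a turn by 6 degrees. A row lasts 1/12 s, in which the tool goes at most 41.7 mm and 7.16 degrees, less where a joint would pass 70% of its speed; a pose out of reach is approached as far as the arm can. A call with a number of a shift or a turn outside -1 to 1 is refused whole. A call with a gripper value outside its range is refused whole. The fingers move at their own pace and stop on an object; the grip force is fixed at half the most. Time passes only in rows, so rows that do not move let the fingers close. It gives the time, the measured TCP pose, the force and the opening at its end, in the units of the state.
- read_state(): the state, without advancing time (a new reading comes with each control period).
- capture(name): name is "scene" or "top" or "wrist"; returns (picture, depth): 480x640x3 uint8, red, green, blue; 480x640 float32, m along the optical axis (not along the pixel's ray), 0 where there is no reading.
- camera_model(name): a dict with "intrinsics" (3x3 intrinsics, pixels), "pose" (4x4, takes a point from camera to world coordinates); the wrist camera has in their place "mount" (4x4, takes a point from camera to tool coordinates, whose origin is the TCP and whose axes are the flange's). Camera axes: x right, y down, z forward; pixel columns grow to the right and rows downward; lengths in m; the calibration is good to about 2 mm. A picture is of the moment at which its call begins: read the wrist's pose just before it. camera_model takes no time and is no camera call.
- hand_in(): hands the job in, once; it reports no verdict.
The state is a dict: "time_s": time; "joint_positions": joint angles; "qvel": joint speeds; "tau": joint torques, N m; "position": TCP position; "tcp_rot": TCP orientation; "force": force on the tool from outside, world axes, zero at the start; "moment": the same for the moment, N m; "opening": opening from 0.0 (shut) to 1.0 (fully open).
Only numpy, scipy, OpenCV 4.12 (cv2) and the standard library are available. Lean on these libraries where they do the work, as an engineer would, in place of code of your own. Each camera call takes 0.05 s, during which the arm holds its last target.

## Working session

There is one attempt and no reset: what is moved stays moved. The work goes in short steps, Python scripts to look and compute and a tool call to move; the robot and the scene stay as the last step left them, time stands still between calls to the robot, and variables do not carry over. Pictures are saved under pics/ and viewed, and the job is handed in when it is done.

Besides the shell and the picture viewer there is one more tool, called after "Emit:" as a command line: name --argument value ..., lists and objects as JSON in quotes. arm_command: Moves the arm, as the interface text tells. Its arguments: {"type":"object","properties":{"commands":{"type":"array"}},"required":["commands"]}

```bash
mkdir -p pics; python3 - <<'E'
from rig import *
import cv2,numpy as np
np.set_printoptions(precision=4,suppress=True)
s=read_state();print(s)
for n in ["scene","top"]:
    p,d=capture(n);cv2.imwrite(f"pics/{n}0.png",p[:,:,::-1]);np.save(f"pics/{n}0d.npy",d)
    print(n,camera_model(n))
print(camera_model("wrist"))
E
```

```text
{'time_s': 0.0, 'joint_positions': array([-76.6343,  30.2807,  82.155 ,  -0.0012,  67.6876, -10.2264]), 'qvel': array([0.1093, 0.0326, 0.0748, 0.0931, 0.0296, 0.0654]), 'tau': array([ -0.0005, -44.0045, -17.6593,   0.0633,   0.0583,  -0.0002]), 'position': array([ 0.25  , -0.5721,  0.2296]), 'tcp_rot': array([[ 0.9164,  0.4002, -0.0005],
       [ 0.4002, -0.9164,  0.0021],
       [ 0.0004, -0.0021, -1.    ]]), 'force': array([-0.2315,  0.4697,  0.6069]), 'moment': array([-0.0042, -0.0039,  0.0212]), 'opening': 0.9954468400534826}
scene {'intrinsics': array([[572.5825,   0.    , 311.0181],
       [  0.    , 572.5825, 244.4697],
       [  0.    ,   0.    ,   1.    ]]), 'pose': array([[-0.7228, -0.4655,  0.5108, -0.0522],
       [-0.6909,  0.5028, -0.5195,  0.546 ],
       [-0.015 , -0.7284, -0.685 ,  0.8879],
       [ 0.    ,  0.    ,  0.    ,  1.    ]])}
top {'intrinsics': array([[457.7322,   0.    , 331.2053],
       [  0.    , 457.7322, 236.6732],
       [  0.    ,   0.    ,   1.    ]]), 'pose': array([[-0.0232, -0.9889,  0.1467,  0.3863],
       [-0.9997,  0.0231, -0.0024, -0.0641],
       [-0.001 , -0.1467, -0.9892,  0.9294],
       [ 0.    ,  0.    ,  0.    ,  1.    ]])}
{'intrinsics': array([[392.0833,   0.    , 318.2607],
       [  0.    , 392.0833, 240.5723],
       [  0.    ,   0.    ,   1.    ]]), 'mount': array([[-0.0016, -0.9597, -0.2812,  0.0767],
       [ 1.    , -0.0016, -0.    ,  0.001 ],
       [-0.0004, -0.2812,  0.9597, -0.1552],
       [ 0.    ,  0.    ,  0.    ,  1.    ]])}
```

View pics/scene0.png

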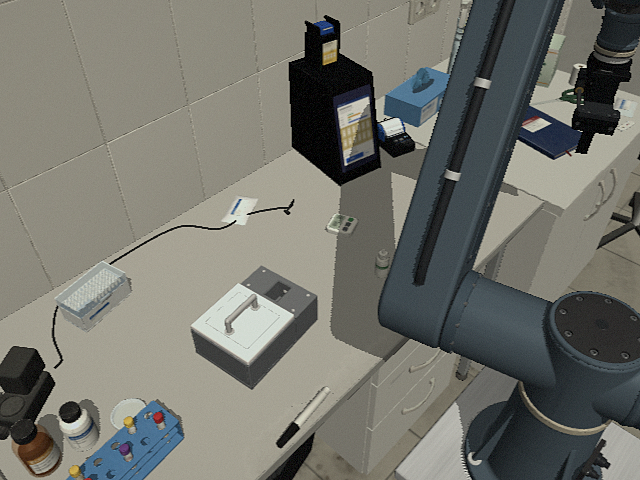

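View pics/top0.png

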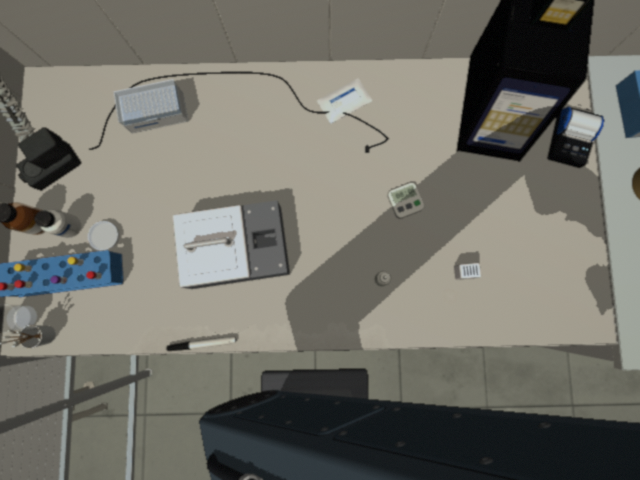

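The top view shows the cartridge at about (469,271), dropper (383,279), timer (406,199), bay (264,238) and lid (211,246). I'll enlarge those areas next.

```bash
cat > h.py <<'E'
import cv2,numpy as np
from rig import *
np.set_printoptions(precision=4,suppress=True)
def px(name,u,v,z,pose=None):
    m=camera_model(name);K=m["intrinsics"];T=m["pose"] if pose is None else pose
    r=T[:3,:3]@np.linalg.solve(K,[u,v,1.]);return T[:3,3]+r*(z-T[2,3])/r[2]
def wpose():
    s=read_state();T=np.eye(4);T[:3,:3]=s["tcp_rot"];T[:3,3]=s["position"];return T@camera_model("wrist")["mount"]
def proj(name,P,pose=None):
    m=camera_model(name);T=m["pose"] if pose is None else pose
    c=T[:3,:3].T@(np.asarray(P)-T[:3,3]);q=m["intrinsics"]@c;return q[:2]/q[2]
E
python3 - <<'E'
from h import *
p=cv2.imread("pics/top0.png")
a=cv2.resize(p[250:295,440:500],None,fx=10,fy=10,interpolation=cv2.INTER_CUBIC)
cv2.imwrite("pics/c_cart.png",a)
a=cv2.resize(p[190:300,165:300],None,fx=5,fy=5,interpolation=cv2.INTER_CUBIC)
cv2.imwrite("pics/c_box.png",a)
E
```

```text
(no output)
```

View pics/c_cart.png

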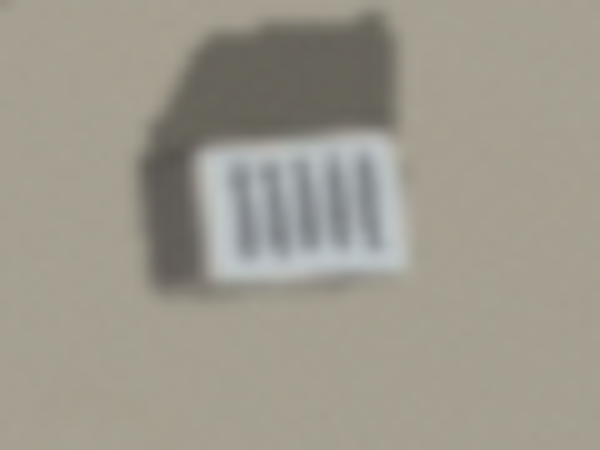

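View pics/c_box.png

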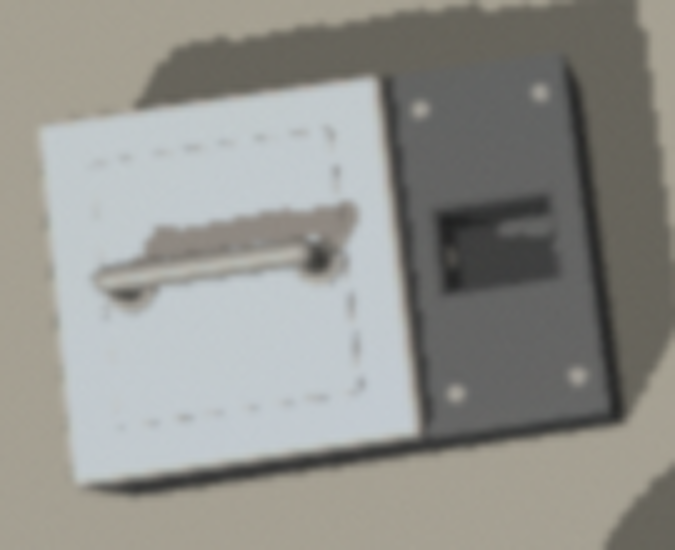

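```bash
python3 - <<'E'
from h import *
def g(pts,f,o,z): return np.array([px("top",x/f-.5+.5/f+o[0],y/f-.5+.5/f+o[1],z) for x,y in pts])
def show(n,P):
    e=[P[(i+1)%4]-P[i] for i in range(4)]
    print(n,"c",P.mean(0),"len",[round(np.linalg.norm(x)*1000,1) for x in e],"ang",[round(np.degrees(np.arctan2(x[1],x[0])),1) for x in e])
show("cart",g([(197,147),(390,130),(410,270),(207,283)],10,(440,250),.046))
L=g([(40,127),(378,77),(420,437),(78,485)],5,(165,190),.082);show("lid",L)
show("bay",g([(435,213),(548,196),(560,275),(445,293)],5,(165,190),.07))
D=g([(385,77),(567,57),(620,418),(425,437)],5,(165,190),.07);show("deck",D)
h=g([(98,280),(322,250)],5,(165,190),.117);print("bar",h,h.mean(0))
s=g([(420,109),(541,92),(577,377),(456,393)],5,(165,190),.07);show("screws",s)
for n,u,v,z in [("dropper",383,277,.071),("timer",406,199,.015)]: print(n,px("top",u,v,z))
E
```

```text
cart c [ 0.4456 -0.3318  0.046 ] len [np.float64(37.6), np.float64(27.1), np.float64(39.3), np.float64(26.2)] ang [np.float64(-86.3), np.float64(-175.9), np.float64(92.3), np.float64(0.5)]
lid c [0.5007 0.1596 0.082 ] len [np.float64(128.4), np.float64(137.3), np.float64(126.8), np.float64(135.9)] ang [np.float64(-82.7), np.float64(-173.2), np.float64(96.7), np.float64(7.5)]
bay c [0.5134 0.0613 0.07  ] len [np.float64(43.3), np.float64(30.7), np.float64(43.9), np.float64(31.0)] ang [np.float64(-82.6), np.float64(-171.8), np.float64(97.7), np.float64(7.1)]
deck c [0.513  0.0605 0.07  ] len [np.float64(70.1), np.float64(140.3), np.float64(73.3), np.float64(139.1)] ang [np.float64(-84.9), np.float64(-172.2), np.float64(94.2), np.float64(6.5)]
bar [[0.4968 0.1973 0.117 ]
 [0.5058 0.1172 0.117 ]] [0.5013 0.1572 0.117 ]
screws c [0.5144 0.0608 0.07  ] len [np.float64(46.7), np.float64(110.5), np.float64(45.8), np.float64(110.0)] ang [np.float64(-83.2), np.float64(-173.2), np.float64(96.2), np.float64(7.2)]
dropper [ 0.4351 -0.1614  0.071 ]
timer [ 0.5962 -0.221   0.015 ]
```

```bash
cat >> h.py <<'E'
from scipy.spatial.transform import Rotation as Ro
def Rdown(a):
    a=np.radians(a);return np.array([[-np.sin(a),np.cos(a),0],[np.cos(a),np.sin(a),0],[0,0,-1.]])
def plan(xyz,a,n,jaw,P=None,R=None):
    s=read_state();P=s["position"] if P is None else np.array(P);R=s["tcp_rot"] if R is None else R
    d=(np.array(xyz)-P)/n; rv=Ro.from_matrix(R.T@Rdown(a)).as_rotvec()/n
    print("rv deg/row",np.degrees(rv))
    for i in range(n):
        t=R.T@d/.025; print('{"translation":%s,"dr":%s,"jaw":%g},'%([round(float(x),2) for x in t],[round(float(x),2) for x in np.degrees(rv)/6],jaw))
        R=R@Ro.from_rotvec(rv).as_matrix()
E
python3 -c "
from h import *
plan([.4456,-.375,.20],2.6,12,0)"
```

```text
rv deg/row [-0.0072 -0.007  -5.7506]
{"translation":[0.86, -0.34, 0.1],"dr":[-0.0, -0.0, -0.96],"jaw":0},
{"translation":[0.89, -0.25, 0.1],"dr":[-0.0, -0.0, -0.96],"jaw":0},
{"translation":[0.91, -0.16, 0.1],"dr":[-0.0, -0.0, -0.96],"jaw":0},
{"translation":[0.92, -0.07, 0.1],"dr":[-0.0, -0.0, -0.96],"jaw":0},
{"translation":[0.93, 0.02, 0.1],"dr":[-0.0, -0.0, -0.96],"jaw":0},
{"translation":[0.92, 0.11, 0.1],"dr":[-0.0, -0.0, -0.96],"jaw":0},
{"translation":[0.9, 0.21, 0.1],"dr":[-0.0, -0.0, -0.96],"jaw":0},
{"translation":[0.88, 0.3, 0.1],"dr":[-0.0, -0.0, -0.96],"jaw":0},
{"translation":[0.84, 0.38, 0.1],"dr":[-0.0, -0.0, -0.96],"jaw":0},
{"translation":[0.8, 0.46, 0.1],"dr":[-0.0, -0.0, -0.96],"jaw":0},
{"translation":[0.75, 0.54, 0.1],"dr":[-0.0, -0.0, -0.96],"jaw":0},
{"translation":[0.69, 0.61, 0.1],"dr":[-0.0, -0.0, -0.96],"jaw":0},
```

Emit:
arm_command --commands '[{"translation":[0.86,-0.34,0.1],"dr":[0,0,-0.96],"jaw":0},{"translation":[0.89,-0.25,0.1],"dr":[0,0,-0.96],"jaw":0},{"translation":[0.91,-0.16,0.1],"dr":[0,0,-0.96],"jaw":0},{"translation":[0.92,-0.07,0.1],"dr":[0,0,-0.96],"jaw":0},{"translation":[0.93,0.02,0.1],"dr":[0,0,-0.96],"jaw":0},{"translation":[0.92,0.11,0.1],"dr":[0,0,-0.96],"jaw":0},{"translation":[0.9,0.21,0.1],"dr":[0,0,-0.96],"jaw":0},{"translation":[0.88,0.3,0.1],"dr":[0,0,-0.96],"jaw":0},{"translation":[0.84,0.38,0.1],"dr":[0,0,-0.96],"jaw":0},{"translation":[0.8,0.46,0.1],"dr":[0,0,-0.96],"jaw":0},{"translation":[0.75,0.54,0.1],"dr":[0,0,-0.96],"jaw":0},{"translation":[0.69,0.61,0.1],"dr":[0,0,-0.96],"jaw":0}]'

```text
time_s: 1.1
position: [0.4458, -0.3744, 0.2]
tcp_rot: [[-0.052, 0.999, -0.001], [0.999, 0.052, 0.001], [0.001, -0.001, -1.0]]
force: [-0.1, 0.0, 0.4]
opening: 1.001
```

Emit:
arm_command --commands '[{"translation":[0,0,0],"dr":[0,0,0],"jaw":0},{"translation":[0,0,0],"dr":[0,0,0],"jaw":0},{"translation":[0,0,0],"dr":[0,0,0],"jaw":0}]'

```text
time_s: 1.35
position: [0.4451, -0.3759, 0.2004]
tcp_rot: [[-0.047, 0.999, -0.001], [0.999, 0.047, -0.0], [-0.0, -0.001, -1.0]]
force: [-0.1, 0.1, -0.3]
opening: 0.999
```

```bash
python3 - <<'E'
from h import *
s=read_state();T=wpose();p,d=capture("wrist");cv2.imwrite("pics/w1.png",p[:,:,::-1]);np.save("pics/w1T.npy",T)
print(s["time_s"],s["position"],s["tcp_rot"],s["force"])
E
```

```text
1.35 [ 0.4451 -0.3759  0.2004] [[-0.0466  0.9989 -0.0006]
 [ 0.9989  0.0466 -0.0002]
 [-0.0001 -0.0006 -1.    ]] [-0.1056  0.1034 -0.2989]
```

View pics/w1.png

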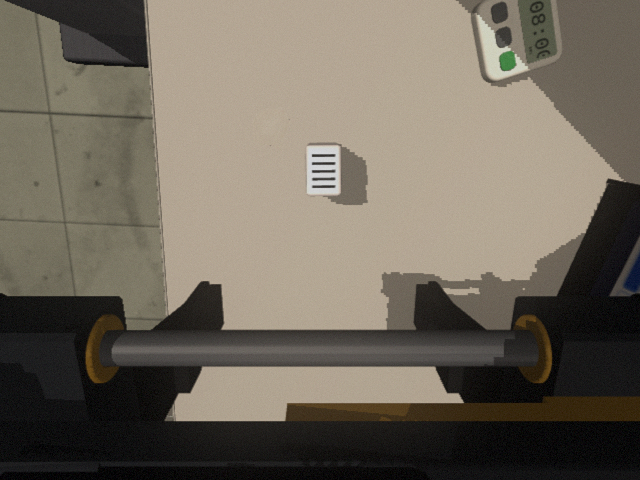

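The wrist view shows the cartridge at about (323,169), nearly aligned, with the timer at the upper right. I'll enlarge the cartridge.

```bash
python3 - <<'E'
from h import *
p=cv2.imread("pics/w1.png")
cv2.imwrite("pics/c_w1.png",cv2.resize(p[135:205,290:380],None,fx=8,fy=8,interpolation=cv2.INTER_CUBIC))
E
```

```text
(no output)
```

View pics/c_w1.png

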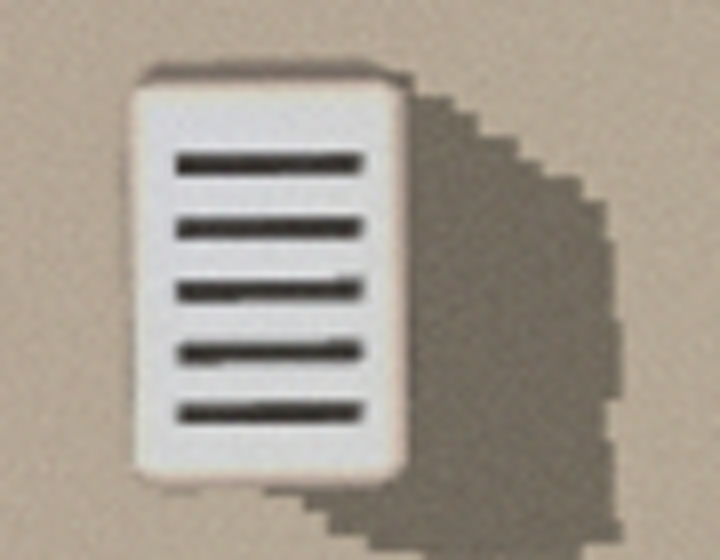

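```bash
python3 - <<'E'
from h import *
T=np.load("pics/w1T.npy")
P=np.array([px("wrist",x/8-.5+.06+290,y/8-.5+.06+135,.046,T) for x,y in [(133,82),(403,82),(407,478),(136,478)]])
e=[P[(i+1)%4]-P[i] for i in range(4)]
print(P.mean(0),[np.linalg.norm(x)*1000 for x in e],[np.degrees(np.arctan2(x[1],x[0])) for x in e])
plan([*P.mean(0)[:2],.11],2.5,5,0)
E
```

```text
[ 0.4468 -0.333   0.046 ] [np.float64(25.908977395637006), np.float64(38.291940379009084), np.float64(26.937307297599624), np.float64(38.27951426050749)] [np.float64(2.5808736911836885), np.float64(-85.93178424898258), np.float64(-177.41814876602925), np.float64(92.52935406691131)]
rv deg/row [-0.0041  0.0035  0.0259]
{"translation":[0.35, 0.03, 0.72],"dr":[-0.0, 0.0, 0.0],"jaw":0},
{"translation":[0.35, 0.03, 0.72],"dr":[-0.0, 0.0, 0.0],"jaw":0},
{"translation":[0.35, 0.03, 0.72],"dr":[-0.0, 0.0, 0.0],"jaw":0},
{"translation":[0.34, 0.03, 0.72],"dr":[-0.0, 0.0, 0.0],"jaw":0},
{"translation":[0.34, 0.03, 0.72],"dr":[-0.0, 0.0, 0.0],"jaw":0},
```

Emit:
arm_command --commands '[{"translation":[0.35,0.03,0.72],"dr":[0,0,0],"jaw":0},{"translation":[0.35,0.02,0.72],"dr":[0,0,0],"jaw":0},{"translation":[0.35,0.02,0.72],"dr":[0,0,0],"jaw":0},{"translation":[0.34,0.02,0.72],"dr":[0,0,0],"jaw":0},{"translation":[0.34,0.02,0.72],"dr":[0,0,0],"jaw":0},{"translation":[0,0,0.7],"dr":[0,0,0],"jaw":0},{"translation":[0,0,0.7],"dr":[0,0,0],"jaw":0},{"translation":[0,0,0.7],"dr":[0,0,0],"jaw":0},{"translation":[0,0,0.7],"dr":[0,0,0],"jaw":0},{"translation":[0,0,0],"dr":[0,0,0],"jaw":0},{"translation":[0,0,0],"dr":[0,0,0],"jaw":0}]'

```text
time_s: 2.32
position: [0.4451, -0.3328, 0.04]
tcp_rot: [[-0.045, 0.999, -0.001], [0.999, 0.045, 0.001], [0.001, -0.001, -1.0]]
force: [-0.2, 0.0, 0.1]
opening: 0.998
```

```bash
python3 - <<'E'
from h import *
s=read_state();T=wpose();p,d=capture("wrist");cv2.imwrite("pics/w2.png",p[:,:,::-1]);
print(s["time_s"],s["position"],s["force"])
E
```

```text
2.3167 [ 0.4451 -0.3328  0.04  ] [-0.2427  0.041   0.0997]
```

View pics/w2.png

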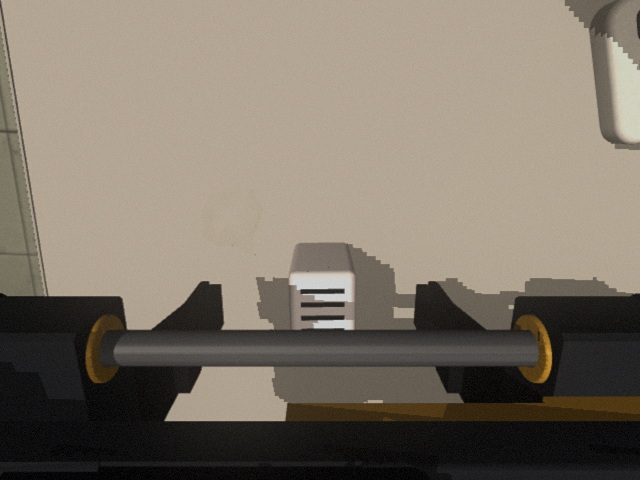

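The cartridge sits centred between the fingers, its top at columns 291–354. Closing the jaws.

Emit:
arm_command --commands '[{"translation":[0,0,0],"dr":[0,0,0],"jaw":1},{"translation":[0,0,0],"dr":[0,0,0],"jaw":1},{"translation":[0,0,0],"dr":[0,0,0],"jaw":1},{"translation":[0,0,0],"dr":[0,0,0],"jaw":1},{"translation":[0,0,0],"dr":[0,0,0],"jaw":1},{"translation":[0,0,0],"dr":[0,0,0],"jaw":1},{"translation":[0,0,0],"dr":[0,0,0],"jaw":1},{"translation":[0,0,0],"dr":[0,0,0],"jaw":1}]'

```text
time_s: 3.03
position: [0.4461, -0.3322, 0.0406]
tcp_rot: [[-0.047, 0.999, 0.0], [0.999, 0.047, 0.0], [0.0, 0.0, -1.0]]
force: [0.4, 0.3, -0.3]
opening: 0.477
```

Emit:
arm_command --commands '[{"translation":[0,0,-0.6],"dr":[0,0,0],"jaw":1},{"translation":[0,0,-1],"dr":[0,0,0],"jaw":1},{"translation":[0,0,-1],"dr":[0,0,0],"jaw":1},{"translation":[0,0,-1],"dr":[0,0,0],"jaw":1},{"translation":[0,0,-1],"dr":[0,0,0],"jaw":1},{"translation":[0,0,-1],"dr":[0,0,0],"jaw":1},{"translation":[0,0,0],"dr":[0,0,0],"jaw":1}]'

```text
time_s: 3.62
position: [0.4483, -0.3345, 0.1854]
tcp_rot: [[-0.048, 0.999, 0.007], [0.999, 0.048, -0.007], [-0.008, 0.006, -1.0]]
force: [0.6, -0.8, 1.2]
opening: 0.02
```

```bash
python3 - <<'E'
from h import *
s=read_state();p,d=capture("wrist");cv2.imwrite("pics/w3.png",p[:,:,::-1]);
print(s["time_s"],s["position"],s["tcp_rot"],s["force"],s["opening"]*87)
# staging: camera ahead of tool by ~0.077+; hover near bay, 60mm short along tool -x
plan([.52,-.02,.20],7,16,1)
E
```

```text
3.6167 [ 0.4483 -0.3345  0.1854] [[-0.0476  0.9988  0.0066]
 [ 0.9988  0.0477 -0.0074]
 [-0.0077  0.0063 -1.    ]] [ 0.6128 -0.8256  1.1833] 1.7070824560896716
rv deg/row [ 0.0139  0.0184 -0.2672]
{"translation":[0.77, 0.22, -0.04],"dr":[0.0, 0.0, -0.04],"jaw":1},
{"translation":[0.77, 0.22, -0.04],"dr":[0.0, 0.0, -0.04],"jaw":1},
{"translation":[0.77, 0.23, -0.04],"dr":[0.0, 0.0, -0.04],"jaw":1},
{"translation":[0.77, 0.23, -0.04],"dr":[0.0, 0.0, -0.04],"jaw":1},
{"translation":[0.77, 0.23, -0.04],"dr":[0.0, 0.0, -0.04],"jaw":1},
{"translation":[0.77, 0.24, -0.04],"dr":[0.0, 0.0, -0.04],"jaw":1},
{"translation":[0.77, 0.24, -0.04],"dr":[0.0, 0.0, -0.04],"jaw":1},
{"translation":[0.77, 0.24, -0.04],"dr":[0.0, 0.0, -0.04],"jaw":1},
{"translation":[0.77, 0.25, -0.04],"dr":[0.0, 0.0, -0.04],"jaw":1},
{"translation":[0.76, 0.25, -0.04],"dr":[0.0, 0.0, -0.04],"jaw":1},
{"translation":[0.76, 0.25, -0.04],"dr":[0.0, 0.0, -0.04],"jaw":1},
{"translation":[0.76, 0.26, -0.04],"dr":[0.0, 0.0, -0.04],"jaw":1},
{"translation":[0.76, 0.26, -0.04],"dr":[0.0, 0.0, -0.04],"jaw":1},
{"translation":[0.76, 0.27, -0.04],"dr":[0.0, 0.0, -0.04],"jaw":1},
{"translation":[0.76, 0.27, -0.04],"dr":[0.0, 0.0, -0.04],"jaw":1},
{"translation":[0.76, 0.27, -0.04],"dr":[0.0, 0.0, -0.04],"jaw":1},
```

View pics/w3.png

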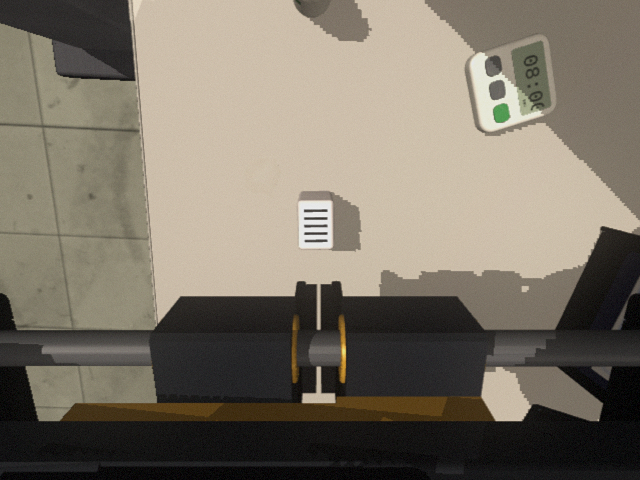

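I lifted before the fingers had closed: the opening was still 0.477 after the closing rows. The cartridge still stands at about (316,224). I'll reopen, measure it again and close for longer this time.

Emit:
arm_command --commands '[{"translation":[0,0,0],"dr":[0,0,0],"jaw":0.3},{"translation":[0,0,0],"dr":[0,0,0],"jaw":0.3},{"translation":[0,0,0],"dr":[0,0,0],"jaw":0.3},{"translation":[0,0,0],"dr":[0,0,0],"jaw":0.3},{"translation":[0,0,0],"dr":[0,0,0],"jaw":0.3},{"translation":[0,0,0],"dr":[0,0,0],"jaw":0.3},{"translation":[0,0,0],"dr":[0,0,0],"jaw":0.3},{"translation":[0,0,0],"dr":[0,0,0],"jaw":0.3},{"translation":[0,0,0],"dr":[0,0,0],"jaw":0.3},{"translation":[0,0,0],"dr":[0,0,0],"jaw":0.3}]'

```text
time_s: 4.5
position: [0.4461, -0.3323, 0.1805]
tcp_rot: [[-0.047, 0.999, -0.0], [0.999, 0.047, -0.0], [-0.0, -0.0, -1.0]]
force: [-0.3, -0.3, 0.3]
opening: 0.656
```

```bash
python3 - <<'E'
from h import *
s=read_state();T=wpose();p,d=capture("wrist");cv2.imwrite("pics/w4.png",p[:,:,::-1]);np.save("pics/w4T.npy",T)
print(s["time_s"],s["position"],s["tcp_rot"],s["force"],s["opening"]*87)
cv2.imwrite("pics/c_w4.png",cv2.resize(p[185:255,280:370,::-1],None,fx=8,fy=8,interpolation=cv2.INTER_CUBIC))
E
```

```text
4.5 [ 0.4461 -0.3323  0.1805] [[-0.0473  0.9989 -0.    ]
 [ 0.9989  0.0473 -0.    ]
 [-0.     -0.     -1.    ]] [-0.2754 -0.2688  0.2983] 57.031192358186246
```

View pics/c_w4.png

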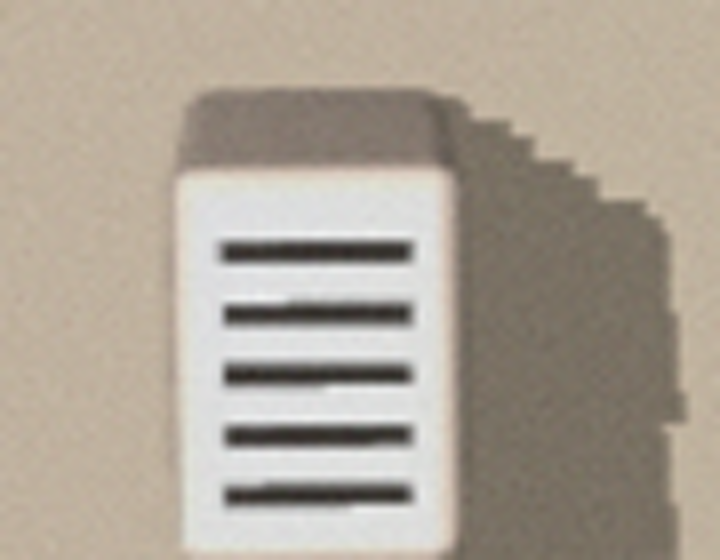

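```bash
python3 - <<'E'
from h import *
T=np.load("pics/w4T.npy")
P=np.array([px("wrist",x/8-.5+.06+280,y/8-.5+.06+185,.046,T) for x,y in [(177,170),(457,170),(457,553),(182,553)]])
e=[P[(i+1)%4]-P[i] for i in range(4)]
print(P.mean(0),[np.linalg.norm(x)*1000 for x in e],[np.degrees(np.arctan2(x[1],x[0])) for x in e])
E
```

```text
[ 0.4467 -0.3329  0.046 ] [np.float64(26.268297333953193), np.float64(37.82454257172564), np.float64(26.73362784233648), np.float64(37.8195907015707)] [np.float64(2.6181687412185193), np.float64(-86.6178797128598), np.float64(-177.38528132285984), np.float64(92.67723311770499)]
```

Emit:
arm_command --commands '[{"translation":[0,0,0.9],"dr":[0,0,0],"jaw":0.3},{"translation":[0,0,0.9],"dr":[0,0,0],"jaw":0.3},{"translation":[0,0,0.9],"dr":[0,0,0],"jaw":0.3}]'

```text
time_s: 4.8
position: [0.4465, -0.3327, 0.1129]
tcp_rot: [[-0.047, 0.999, 0.001], [0.999, 0.047, -0.002], [-0.002, 0.001, -1.0]]
force: [0.6, 0.3, -0.3]
opening: 0.702
```

The cartridge hasn't moved. I'll descend a further 73 mm and close fully.

Emit:
arm_command --commands '[{"translation":[0,0,0.8],"dr":[0,0,0],"jaw":0.3},{"translation":[0,0,0.8],"dr":[0,0,0],"jaw":0.3},{"translation":[0,0,0.7],"dr":[0,0,0],"jaw":0.3},{"translation":[0,0,0.6],"dr":[0,0,0],"jaw":0.3},{"translation":[0,0,0],"dr":[0,0,0],"jaw":1},{"translation":[0,0,0],"dr":[0,0,0],"jaw":1},{"translation":[0,0,0],"dr":[0,0,0],"jaw":1},{"translation":[0,0,0],"dr":[0,0,0],"jaw":1},{"translation":[0,0,0],"dr":[0,0,0],"jaw":1},{"translation":[0,0,0],"dr":[0,0,0],"jaw":1},{"translation":[0,0,0],"dr":[0,0,0],"jaw":1},{"translation":[0,0,0],"dr":[0,0,0],"jaw":1}]'

```text
time_s: 5.8
position: [0.4465, -0.3327, 0.0414]
tcp_rot: [[-0.047, 0.999, 0.001], [0.999, 0.047, -0.001], [-0.001, 0.001, -1.0]]
force: [0.3, -0.2, 5.1]
opening: 0.322
```

Emit:
arm_command --commands '[{"translation":[0,0,0],"dr":[0,0,0],"jaw":1},{"translation":[0,0,0],"dr":[0,0,0],"jaw":1},{"translation":[0,0,0],"dr":[0,0,0],"jaw":1}]'

```text
time_s: 6.05
position: [0.4465, -0.3327, 0.0414]
tcp_rot: [[-0.047, 0.999, 0.001], [0.999, 0.047, -0.001], [-0.001, 0.001, -1.0]]
force: [-0.5, 0.3, 5.1]
opening: 0.314
```

Emit:
arm_command --commands '[{"translation":[0,0,-0.4],"dr":[0,0,0],"jaw":1},{"translation":[0,0,-0.8],"dr":[0,0,0],"jaw":1},{"translation":[0,0,-1],"dr":[0,0,0],"jaw":1},{"translation":[0,0,-1],"dr":[0,0,0],"jaw":1},{"translation":[0,0,-1],"dr":[0,0,0],"jaw":1},{"translation":[0,0,-1],"dr":[0,0,0],"jaw":1},{"translation":[0,0,-1],"dr":[0,0,0],"jaw":1}]'

```text
time_s: 6.63
position: [0.4456, -0.3317, 0.197]
tcp_rot: [[-0.047, 0.999, -0.001], [0.999, 0.047, 0.001], [0.001, -0.001, -1.0]]
force: [-0.2, -1.2, -1.1]
opening: 0.318
```

```bash
python3 - <<'E'
from h import *
s=read_state();p,d=capture("wrist");cv2.imwrite("pics/w5.png",p[:,:,::-1]);
print(s["time_s"],s["position"],s["force"],s["opening"]*87)
plan([.521,0.0,.20],7.1,24,1)
E
```

```text
6.6333 [ 0.4456 -0.3317  0.197 ] [-0.2199 -1.2419 -1.0681] 27.62492481986051
rv deg/row [ 0.0127  0.0169 -0.1818]
{"translation":[0.55, 0.15, 0.0],"dr":[0.0, 0.0, -0.03],"jaw":1},
{"translation":[0.55, 0.15, 0.0],"dr":[0.0, 0.0, -0.03],"jaw":1},
{"translation":[0.55, 0.15, 0.0],"dr":[0.0, 0.0, -0.03],"jaw":1},
{"translation":[0.55, 0.15, 0.0],"dr":[0.0, 0.0, -0.03],"jaw":1},
{"translation":[0.55, 0.16, 0.0],"dr":[0.0, 0.0, -0.03],"jaw":1},
{"translation":[0.55, 0.16, 0.0],"dr":[0.0, 0.0, -0.03],"jaw":1},
{"translation":[0.55, 0.16, 0.0],"dr":[0.0, 0.0, -0.03],"jaw":1},
{"translation":[0.55, 0.16, 0.0],"dr":[0.0, 0.0, -0.03],"jaw":1},
{"translation":[0.55, 0.16, 0.0],"dr":[0.0, 0.0, -0.03],"jaw":1},
{"translation":[0.55, 0.16, 0.0],"dr":[0.0, 0.0, -0.03],"jaw":1},
{"translation":[0.55, 0.17, 0.0],"dr":[0.0, 0.0, -0.03],"jaw":1},
{"translation":[0.54, 0.17, 0.0],"dr":[0.0, 0.0, -0.03],"jaw":1},
{"translation":[0.54, 0.17, 0.0],"dr":[0.0, 0.0, -0.03],"jaw":1},
{"translation":[0.54, 0.17, 0.0],"dr":[0.0, 0.0, -0.03],"jaw":1},
{"translation":[0.54, 0.17, 0.0],"dr":[0.0, 0.0, -0.03],"jaw":1},
{"translation":[0.54, 0.17, 0.0],"dr":[0.0, 0.0, -0.03],"jaw":1},
{"translation":[0.54, 0.18, 0.0],"dr":[0.0, 0.0, -0.03],"jaw":1},
{"translation":[0.54, 0.18, 0.0],"dr":[0.0, 0.0, -0.03],"jaw":1},
{"translation":[0.54, 0.18, 0.0],"dr":[0.0, 0.0, -0.03],"jaw":1},
{"translation":[0.54, 0.18, 0.0],"dr":[0.0, 0.0, -0.03],"jaw":1},
{"translation":[0.54, 0.18, 0.0],"dr":[0.0, 0.0, -0.03],"jaw":1},
{"translation":[0.54, 0.18, 0.0],"dr":[0.0, 0.0, -0.03],"jaw":1},
{"translation":[0.54, 0.19, 0.0],"dr":[0.0, 0.0, -0.03],"jaw":1},
{"translation":[0.54, 0.19, 0.0],"dr":[0.0, 0.0, -0.03],"jaw":1},
```

View pics/w5.png

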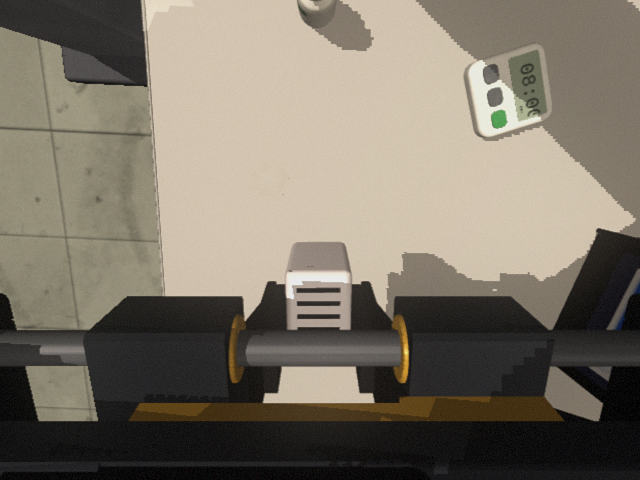

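The cartridge is held (27.6 mm opening). Its underside, around z=0.157, clears the 71 mm dropper. Moving it to the bay.

Emit:
arm_command --commands '[{"translation":[0.4,0.12,0],"dr":[0,0,-0.03],"jaw":1},{"translation":[0.7,0.15,0],"dr":[0,0,-0.03],"jaw":1},{"translation":[0.7,0.18,0],"dr":[0,0,-0.04],"jaw":1},{"translation":[0.7,0.2,0],"dr":[0,0,-0.04],"jaw":1},{"translation":[0.7,0.2,0],"dr":[0,0,-0.04],"jaw":1},{"translation":[0.7,0.2,0],"dr":[0,0,-0.04],"jaw":1},{"translation":[0.7,0.21,0],"dr":[0,0,-0.04],"jaw":1},{"translation":[0.7,0.21,0],"dr":[0,0,-0.04],"jaw":1},{"translation":[0.7,0.22,0],"dr":[0,0,-0.04],"jaw":1},{"translation":[0.7,0.22,0],"dr":[0,0,-0.04],"jaw":1},{"translation":[0.7,0.23,0],"dr":[0,0,-0.04],"jaw":1},{"translation":[0.7,0.23,0],"dr":[0,0,-0.04],"jaw":1}]'

```text
time_s: 7.68
position: [0.4897, -0.1238, 0.1941]
tcp_rot: [[-0.096, 0.995, -0.004], [0.995, 0.096, 0.002], [0.002, -0.003, -1.0]]
force: [0.2, -0.8, -1.2]
opening: 0.319
```

Emit:
arm_command --commands '[{"translation":[0.7,0.23,0],"dr":[0,0,-0.04],"jaw":1},{"translation":[0.7,0.23,0],"dr":[0,0,-0.04],"jaw":1},{"translation":[0.7,0.23,0],"dr":[0,0,-0.04],"jaw":1},{"translation":[0.7,0.23,0],"dr":[0,0,-0.04],"jaw":1},{"translation":[0.7,0.23,0],"dr":[0,0,-0.04],"jaw":1},{"translation":[0.6,0.23,0],"dr":[0,0,-0.04],"jaw":1},{"translation":[0.6,0.2,0],"dr":[0,0,-0.04],"jaw":1},{"translation":[0.4,0.15,0],"dr":[0,0,0],"jaw":1},{"translation":[0,0,0],"dr":[0,0,0],"jaw":1},{"translation":[0,0,0],"dr":[0,0,0],"jaw":1},{"translation":[0,0,0],"dr":[0,0,0],"jaw":1}]'

```text
time_s: 8.6
position: [0.5197, 0.0051, 0.1951]
tcp_rot: [[-0.125, 0.992, -0.001], [0.992, 0.125, -0.0], [-0.0, -0.001, -1.0]]
force: [0.3, -0.8, -0.8]
opening: 0.323
```

```bash
python3 - <<'E'
from h import *
s=read_state();T=wpose();p,d=capture("wrist");cv2.imwrite("pics/w6.png",p[:,:,::-1]);np.save("pics/w6T.npy",T)
print(s["time_s"],s["position"],s["tcp_rot"],s["force"],s["opening"]*87)
E
```

```text
8.6 [0.5197 0.0051 0.1951] [[-0.1246  0.9922 -0.0013]
 [ 0.9922  0.1246 -0.0002]
 [-0.     -0.0013 -1.    ]] [ 0.3172 -0.8094 -0.7786] 28.095615162138134
```

View pics/w6.png

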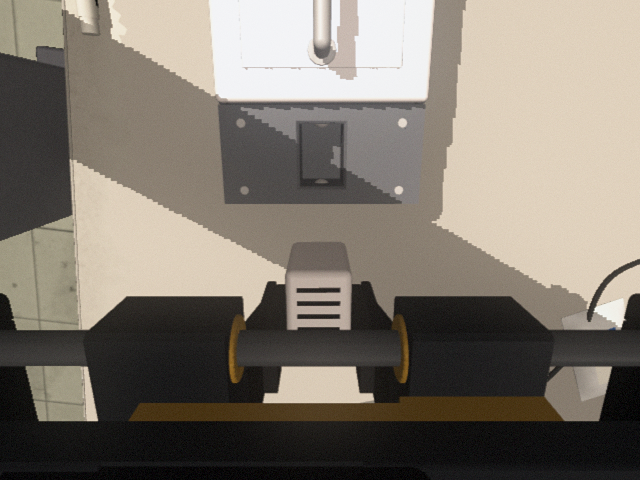

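The wrist view shows the bay mouth at about (298–345, 122–187), the deck screws at the four corners, and the held cartridge upright. I'll enlarge both.

```bash
python3 - <<'E'
from h import *
p=cv2.imread("pics/w6.png")
cv2.imwrite("pics/c_w6.png",cv2.resize(p[105:205,280:365],None,fx=6,fy=6,interpolation=cv2.INTER_CUBIC))
cv2.imwrite("pics/c_w6b.png",cv2.resize(p[230:335,270:370],None,fx=5,fy=5,interpolation=cv2.INTER_CUBIC))
q=np.hstack([p[110:140,225:255],p[110:140,388:418],p[175:205,230:260],p[175:205,385:415]])
cv2.imwrite("pics/c_w6c.png",cv2.resize(q,None,fx=6,fy=6,interpolation=cv2.INTER_CUBIC))
E
```

```text
(no output)
```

View pics/c_w6.png

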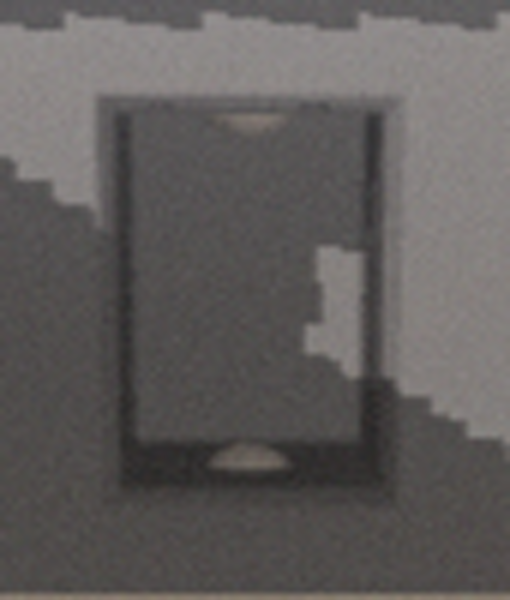

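View pics/c_w6b.png

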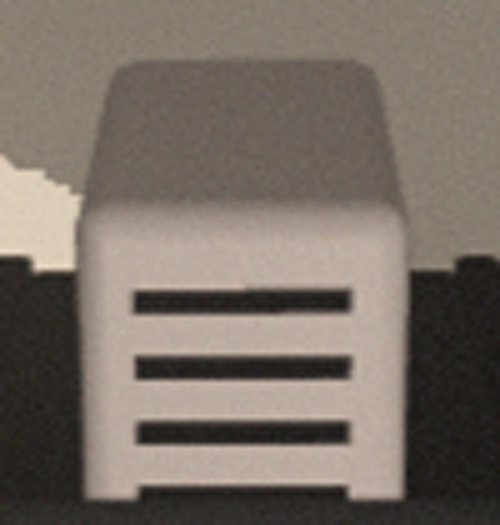

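View pics/c_w6c.png

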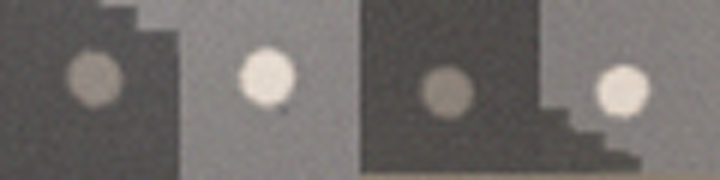

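```bash
python3 - <<'E'
from h import *
T=np.load("pics/w6T.npy");s=read_state();R=s["tcp_rot"];p=s["position"]
f=lambda pts,z:np.array([px("wrist",u-.4,v-.4,z,T) for u,v in pts])
def show(n,P):
    e=[P[(i+1)%4]-P[i] for i in range(4)]
    print(n,P.mean(0),[round(np.linalg.norm(x)*1000,1) for x in e],[round(np.degrees(np.arctan2(x[1],x[0])),1) for x in e])
show("screws",f([(240.8,123),(402.7,122.8),(398.8,190.2),(244.5,190.3)],.07))
show("bayouter",f([(280+98/6,105+95/6),(280+403/6,105+95/6),(280+395/6,105+497/6),(280+110/6,105+497/6)],.07))
for z,pts in [(p[2]-.04,[(270+112/5,230+60/5),(270+378/5,230+60/5)]),(p[2]+.006,[(270+79/5,230+208/5),(270+405/5,230+208/5)])]:
    q=f(pts,z);print("cart front edge world",q,"tool",(q-p)@R)
E
```

```text
screws [0.5146 0.0598 0.07  ] [np.float64(110.8), np.float64(46.3), np.float64(110.7), np.float64(46.3)] [np.float64(7.1), np.float64(-82.9), np.float64(-172.9), np.float64(97.1)]
bayouter [0.5146 0.0613 0.07  ] [np.float64(34.7), np.float64(45.9), np.float64(34.0), np.float64(45.9)] [np.float64(7.1), np.float64(-83.0), np.float64(-172.9), np.float64(97.9)]
cart front edge world [[0.5036 0.0215 0.1552]
 [0.5309 0.0249 0.1552]] tool [[ 0.0186 -0.0141  0.04  ]
 [ 0.0186  0.0135  0.04  ]]
cart front edge world [[0.5038 0.0227 0.2012]
 [0.53   0.026  0.2012]] tool [[ 0.0198 -0.0138 -0.006 ]
 [ 0.0198  0.0127 -0.006 ]]
```

```bash
python3 -c "
from h import *
plan([.5147,.061,.120],7.1,5,1)"
```

```text
rv deg/row [-0.0102  0.0007  0.0041]
{"translation":[0.45, 0.02, 0.6],"dr":[-0.0, 0.0, 0.0],"jaw":1},
{"translation":[0.45, 0.02, 0.6],"dr":[-0.0, 0.0, 0.0],"jaw":1},
{"translation":[0.45, 0.02, 0.6],"dr":[-0.0, 0.0, 0.0],"jaw":1},
{"translation":[0.45, 0.01, 0.6],"dr":[-0.0, 0.0, 0.0],"jaw":1},
{"translation":[0.45, 0.01, 0.6],"dr":[-0.0, 0.0, 0.0],"jaw":1},
```

Emit:
arm_command --commands '[{"translation":[0.45,0.02,0.6],"dr":[0,0,0],"jaw":1},{"translation":[0.45,0.02,0.6],"dr":[0,0,0],"jaw":1},{"translation":[0.45,0.02,0.6],"dr":[0,0,0],"jaw":1},{"translation":[0.45,0.01,0.6],"dr":[0,0,0],"jaw":1},{"translation":[0.45,0.01,0.6],"dr":[0,0,0],"jaw":1},{"translation":[0,0,0],"dr":[0,0,0],"jaw":1},{"translation":[0,0,0],"dr":[0,0,0],"jaw":1},{"translation":[0,0,0],"dr":[0,0,0],"jaw":1}]'

```text
time_s: 9.32
position: [0.516, 0.0605, 0.1212]
tcp_rot: [[-0.124, 0.992, 0.001], [0.992, 0.124, -0.0], [-0.001, 0.001, -1.0]]
force: [-0.1, -0.3, -0.4]
opening: 0.319
```

```bash
python3 - <<'E'
from h import *
s=read_state();T=wpose();p,d=capture("wrist");cv2.imwrite("pics/w7.png",p[:,:,::-1]);np.save("pics/w7T.npy",T)
print(s["time_s"],s["position"],s["tcp_rot"],s["force"],s["opening"]*87)
cv2.imwrite("pics/c_w7.png",cv2.resize(p[180:340,190:450,::-1],None,fx=3,fy=3,interpolation=cv2.INTER_CUBIC))
p,d=capture("top");cv2.imwrite("pics/t7.png",p[:,:,::-1])
E
```

```text
9.3167 [0.516  0.0605 0.1212] [[-0.1239  0.9923  0.0013]
 [ 0.9923  0.1239 -0.0005]
 [-0.0006  0.0012 -1.    ]] [-0.1011 -0.2536 -0.4491] 27.723161395914463
```

View pics/c_w7.png

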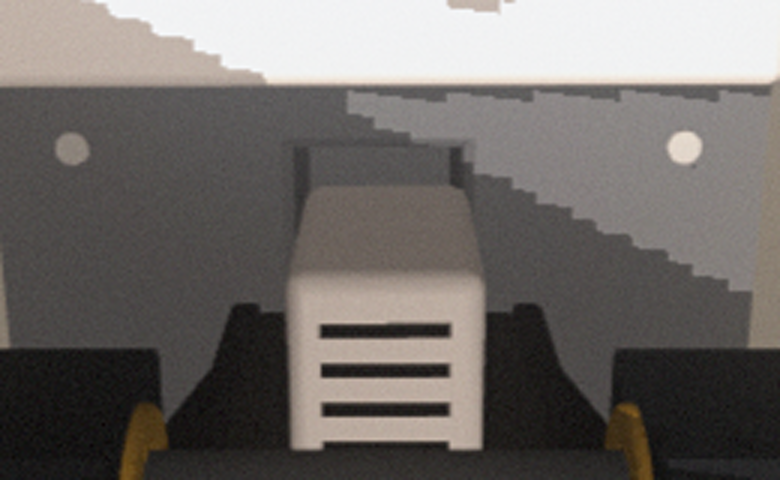

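```bash
python3 - <<'E'
from h import *
T=np.load("pics/w7T.npy");s=read_state();R=s["tcp_rot"];p=s["position"]
f=lambda pts,z:np.array([px("wrist",190+u/3-.33,180+v/3-.33,z,T) for u,v in pts])
t=lambda q:np.round((q-p)@R*1000,1)
print("screws",t(f([(72,148),(684,147)],.07)))
print("bay far outer",t(f([(284,142),(473,142)],.07)), "lid edge top",t(f([(270,83),(700,86)],.082)))
print("cart bot",t(f([(303,188),(472,188)],p[2]-.04)))
print("cart top",t(f([(288,276),(484,276)],p[2]+.006)))
E
```

```text
screws [[ 22.3 -57.4  51.4]
 [ 22.3  53.4  51.7]]
bay far outer [[ 23.3 -19.   51.5]
 [ 23.3  15.2  51.6]] lid edge top [[ 36.6 -20.   39.5]
 [ 36.   52.3  39.7]]
cart bot [[ 18.1 -14.9  40. ]
 [ 18.1  14.3  40. ]]
cart top [[ 19.4 -13.8  -6. ]
 [ 19.4  12.7  -6. ]]
```

Emit:
arm_command --commands '[{"translation":[0.04,-0.06,0],"dr":[0,0,0],"jaw":1},{"translation":[0,0,0.2],"dr":[0,0,0],"jaw":1},{"translation":[0,0,0.15],"dr":[0,0,0],"jaw":1},{"translation":[0,0,0.1],"dr":[0,0,0],"jaw":1},{"translation":[0,0,0.1],"dr":[0,0,0],"jaw":1},{"translation":[0,0,0],"dr":[0,0,0],"jaw":1}]'

```text
time_s: 9.92
position: [0.5132, 0.0622, 0.1061]
tcp_rot: [[-0.124, 0.992, -0.001], [0.992, 0.125, 0.0], [0.0, -0.001, -1.0]]
force: [-0.1, 0.1, 0.2]
opening: 0.319
```

The underside is about 4 mm inside the mouth with no contact force. Continuing down.

Emit:
arm_command --commands '[{"translation":[0,0,0.15],"dr":[0,0,0],"jaw":1},{"translation":[0,0,0.15],"dr":[0,0,0],"jaw":1},{"translation":[0,0,0.1],"dr":[0,0,0],"jaw":1},{"translation":[0,0,0],"dr":[0,0,0],"jaw":1}]'

```text
time_s: 10.25
position: [0.5132, 0.0623, 0.0961]
tcp_rot: [[-0.125, 0.992, -0.001], [0.992, 0.125, 0.0], [0.0, -0.001, -1.0]]
force: [-0.3, -0.4, -1.3]
opening: 0.319
```

```bash
python3 - <<'E'
from h import *
p,d=capture("wrist");cv2.imwrite("pics/w8.png",p[150:390,150:490,::-1])
E
```

```text
(no output)
```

View pics/w8.png

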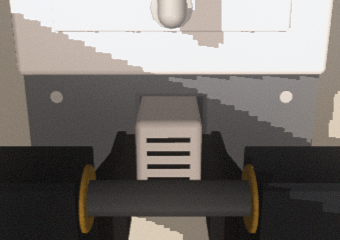

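The cartridge is going into the bay cleanly, about 14 mm deep. Pushing on past the noses until the fingertips stop about 2.5 mm above the deck.

Emit:
arm_command --commands '[{"translation":[0,0,0.12],"dr":[0,0,0],"jaw":1},{"translation":[0,0,0.12],"dr":[0,0,0],"jaw":1},{"translation":[0,0,0.12],"dr":[0,0,0],"jaw":1}]'

```text
time_s: 10.55
position: [0.5144, 0.062, 0.0885]
tcp_rot: [[-0.125, 0.992, 0.002], [0.992, 0.125, -0.001], [-0.001, 0.002, -1.0]]
force: [0.1, -0.1, 7.2]
opening: 0.319
```

Emit:
arm_command --commands '[{"translation":[0,0,0.12],"dr":[0,0,0],"jaw":1},{"translation":[0,0,0.12],"dr":[0,0,0],"jaw":1},{"translation":[0,0,0],"dr":[0,0,0],"jaw":1}]'

```text
time_s: 10.8
position: [0.5147, 0.062, 0.0817]
tcp_rot: [[-0.124, 0.992, 0.003], [0.992, 0.124, -0.0], [-0.001, 0.003, -1.0]]
force: [2.2, 0.7, -5.7]
opening: 0.315
```

The cartridge went past the noses, with a 7 N peak. Now I'll open, rise, close the fingers and press on the top.

Emit:
arm_command --commands '[{"translation":[0,0,0],"dr":[0,0,0],"jaw":0.5},{"translation":[0,0,0],"dr":[0,0,0],"jaw":0.5},{"translation":[0,0,0],"dr":[0,0,0],"jaw":0.5},{"translation":[0,0,0],"dr":[0,0,0],"jaw":0.5},{"translation":[0,0,-0.6],"dr":[0,0,0],"jaw":0.5},{"translation":[0,0,-0.6],"dr":[0,0,0],"jaw":0.5},{"translation":[0,0,0],"dr":[0,0,0],"jaw":1},{"translation":[0,0,0],"dr":[0,0,0],"jaw":1},{"translation":[0,0,0],"dr":[0,0,0],"jaw":1},{"translation":[0,0,0],"dr":[0,0,0],"jaw":1},{"translation":[0,0,0],"dr":[0,0,0],"jaw":1},{"translation":[0,0,0],"dr":[0,0,0],"jaw":1}]'

```text
time_s: 11.8
position: [0.5132, 0.0622, 0.1112]
tcp_rot: [[-0.124, 0.992, -0.001], [0.992, 0.124, 0.0], [0.0, -0.001, -1.0]]
force: [-0.3, 0.1, -0.7]
opening: 0.131
```

Emit:
arm_command --commands '[{"translation":[0,0,0],"dr":[0,0,0],"jaw":1},{"translation":[0,0,0],"dr":[0,0,0],"jaw":1},{"translation":[0,0,0],"dr":[0,0,0],"jaw":1}]'

```text
time_s: 12.05
position: [0.5136, 0.0622, 0.1117]
tcp_rot: [[-0.125, 0.992, -0.0], [0.992, 0.125, 0.0], [0.0, -0.0, -1.0]]
force: [-0.5, 0.0, 0.3]
opening: 0.012
```

```bash
python3 - <<'E'
from h import *
s=read_state();print(s["position"],s["opening"])
p,d=capture("wrist");cv2.imwrite("pics/w9.png",p[150:390,150:490,::-1])
E
```

```text
[0.5136 0.0622 0.1117] 0.012298623522192022
```

View pics/w9.png

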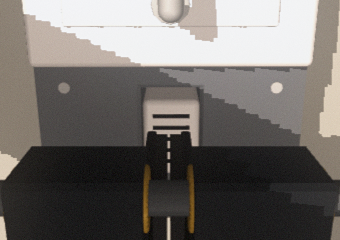

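The fingers are closed over the middle of the cartridge, which stands about 17 mm proud. Pressing in steps.

Emit:
arm_command --commands '[{"translation":[0,0,0.3],"dr":[0,0,0],"jaw":1},{"translation":[0,0,0.3],"dr":[0,0,0],"jaw":1},{"translation":[0,0,0.15],"dr":[0,0,0],"jaw":1},{"translation":[0,0,0.15],"dr":[0,0,0],"jaw":1},{"translation":[0,0,0.1],"dr":[0,0,0],"jaw":1}]'

```text
time_s: 12.52
position: [0.514, 0.0622, 0.0867]
tcp_rot: [[-0.124, 0.992, 0.001], [0.992, 0.124, -0.0], [-0.0, 0.001, -1.0]]
force: [-0.5, -0.1, 7.4]
opening: 0.011
```

Emit:
arm_command --commands '[{"translation":[0,0,0.1],"dr":[0,0,0],"jaw":1},{"translation":[0,0,0.1],"dr":[0,0,0],"jaw":1},{"translation":[0,0,0.08],"dr":[0,0,0],"jaw":1},{"translation":[0,0,0],"dr":[0,0,0],"jaw":1}]'

```text
time_s: 12.85
position: [0.5137, 0.0622, 0.0794]
tcp_rot: [[-0.125, 0.992, -0.0], [0.992, 0.125, 0.0], [0.0, -0.0, -1.0]]
force: [0.6, 0.2, -0.5]
opening: 0.006
```

Emit:
arm_command --commands '[{"translation":[0,0,0.04],"dr":[0,0,0],"jaw":1},{"translation":[0,0,0.04],"dr":[0,0,0],"jaw":1}]'

```text
time_s: 13.02
position: [0.5135, 0.0622, 0.0783]
tcp_rot: [[-0.125, 0.992, -0.0], [0.992, 0.125, -0.0], [-0.0, -0.001, -1.0]]
force: [-3.5, -0.4, 19.1]
opening: 0.005
```

Emit:
arm_command --commands '[{"translation":[0,0,0.04],"dr":[0,0,0],"jaw":1},{"translation":[0,0,0],"dr":[0,0,0],"jaw":1}]'

```text
time_s: 13.18
position: [0.5134, 0.0622, 0.0783]
tcp_rot: [[-0.125, 0.992, 0.0], [0.992, 0.125, -0.0], [-0.0, -0.0, -1.0]]
force: [-3.4, -0.4, 16.3]
opening: 0.005
```

The fingertips stopped hard at z≈0.0703, just at flush height, with about 16–19 N. Rising to check.

Emit:
arm_command --commands '[{"translation":[0,0,-0.5],"dr":[0,0,0],"jaw":1},{"translation":[-0.5,0,-0.8],"dr":[0,0,0],"jaw":1},{"translation":[-0.8,0,-0.8],"dr":[0,0,0],"jaw":1},{"translation":[-0.8,0,-0.8],"dr":[0,0,0],"jaw":1},{"translation":[-0.6,0,-0.6],"dr":[0,0,0],"jaw":1},{"translation":[0,0,0],"dr":[0,0,0],"jaw":1},{"translation":[0,0,0],"dr":[0,0,0],"jaw":1}]'

```text
time_s: 13.77
position: [0.5222, -0.0053, 0.1645]
tcp_rot: [[-0.123, 0.992, 0.001], [0.992, 0.123, 0.0], [-0.0, 0.001, -1.0]]
force: [-0.2, -0.2, 0.2]
opening: 0.007
```

```bash
python3 - <<'E'
from h import *
s=read_state();T=wpose();p,d=capture("wrist");np.save("pics/w10T.npy",T);cv2.imwrite("pics/w10.png",p[:,:,::-1])
print(s["time_s"],s["position"],s["force"])
cv2.imwrite("pics/c_w10.png",cv2.resize(p[80:260,190:450,::-1],None,fx=3,fy=3,interpolation=cv2.INTER_CUBIC))
np.save("pics/w10d.npy",d)
E
```

```text
13.7667 [ 0.5222 -0.0053  0.1645] [-0.1724 -0.2033  0.215 ]
```

View pics/c_w10.png

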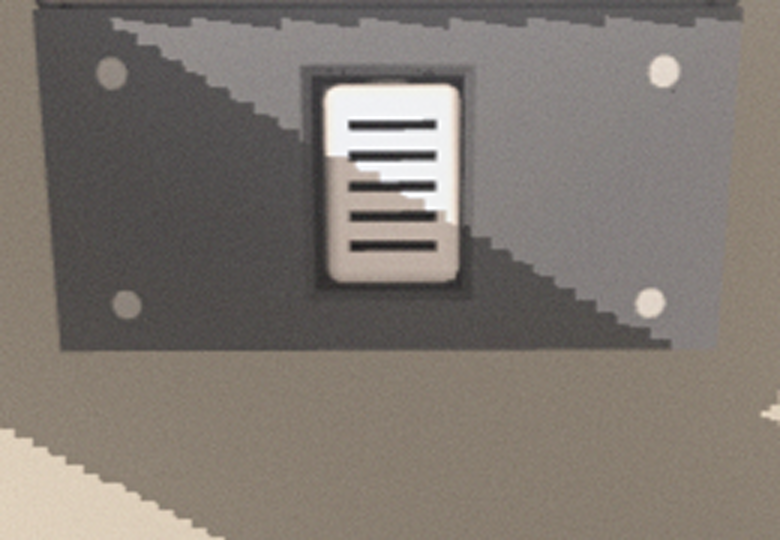

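The cartridge sits inside the bay, clear all round. I'll check its top height against the deck with depth.

```bash
python3 - <<'E'
from h import *
d=np.load("pics/w10d.npy");T=np.load("pics/w10T.npy");K=camera_model("wrist")["intrinsics"]
def zz(u0,u1,v0,v1):
    v,u=np.mgrid[v0:v1,u0:u1];D=d[v0:v1,u0:u1];m=D>0
    P=np.stack([(u-K[0,2])/K[0,0]*D,(v-K[1,2])/K[1,1]*D,D],-1)[m]@T[:3,:3].T+T[:3,3]
    return P[:,2].mean(),np.median(P[:,2]),P[:,2].std(),m.sum()
print("cart",zz(301,303+3,110,170),zz(337,340,110,170),"mid",zz(308,334,110,118))
print("deck L",zz(250,285,110,170),"deck R",zz(355,400,110,170))
E
```

```text
cart (np.float64(0.0708210572110906), np.float64(0.07085743874417995), np.float64(0.0007388829204576333), np.int64(300)) (np.float64(0.07103777971090393), np.float64(0.07101485898546664), np.float64(0.000671366203487337), np.int64(180)) mid (np.float64(0.07084379133735139), np.float64(0.07084677078470045), np.float64(0.0007917282878503522), np.int64(208))
deck L (np.float64(0.07094650677264432), np.float64(0.07093561912870623), np.float64(0.0006868488855960425), np.int64(2086)) deck R (np.float64(0.07098473839207212), np.float64(0.07099988660796153), np.float64(0.0006807276253169831), np.int64(2688))
```

Flush to within 0.1 mm. Next I'll look at the handle from above while opening the gripper.

```bash
python3 -c "
from h import *
plan([.508,.100,.215],7.1,6,.5)"
```

```text
rv deg/row [-0.0132 -0.0086  0.0016]
{"translation":[0.7, -0.0, -0.34],"dr":[-0.0, -0.0, 0.0],"jaw":0.5},
{"translation":[0.7, -0.0, -0.34],"dr":[-0.0, -0.0, 0.0],"jaw":0.5},
{"translation":[0.7, -0.0, -0.34],"dr":[-0.0, -0.0, 0.0],"jaw":0.5},
{"translation":[0.7, -0.0, -0.34],"dr":[-0.0, -0.0, 0.0],"jaw":0.5},
{"translation":[0.7, -0.0, -0.34],"dr":[-0.0, -0.0, 0.0],"jaw":0.5},
{"translation":[0.7, -0.0, -0.34],"dr":[-0.0, -0.0, 0.0],"jaw":0.5},
```

Emit:
arm_command --commands '[{"translation":[0.4,0,-0.5],"dr":[0,0,0],"jaw":0.5},{"translation":[0.7,0,-0.4],"dr":[0,0,0],"jaw":0.5},{"translation":[0.8,0,-0.4],"dr":[0,0,0],"jaw":0.5},{"translation":[0.8,0,-0.3],"dr":[0,0,0],"jaw":0.5},{"translation":[0.8,0,-0.2],"dr":[0,0,0],"jaw":0.5},{"translation":[0.7,0,-0.2],"dr":[0,0,0],"jaw":0.5},{"translation":[0,0,0],"dr":[0,0,0],"jaw":0.5},{"translation":[0,0,0],"dr":[0,0,0],"jaw":0.5},{"translation":[0,0,0],"dr":[0,0,0],"jaw":0.5}]'

```text
time_s: 14.57
position: [0.5081, 0.0996, 0.2131]
tcp_rot: [[-0.126, 0.992, -0.003], [0.992, 0.126, -0.0], [-0.0, -0.003, -1.0]]
force: [-0.0, 0.2, -0.2]
opening: 0.487
```

```bash
python3 - <<'E'
from h import *
s=read_state();T=wpose();p,d=capture("wrist");np.save("pics/w11T.npy",T);cv2.imwrite("pics/w11.png",p[:,:,::-1])
print(s["time_s"],s["position"],s["tcp_rot"],s["opening"])
cv2.imwrite("pics/c_w11.png",cv2.resize(p[90:290,190:450,::-1],None,fx=3,fy=3,interpolation=cv2.INTER_CUBIC))
E
```

```text
14.5667 [0.5081 0.0996 0.2131] [[-0.1257  0.9921 -0.0025]
 [ 0.9921  0.1257 -0.0003]
 [-0.     -0.0026 -1.    ]] 0.48732584043524835
```

View pics/c_w11.png

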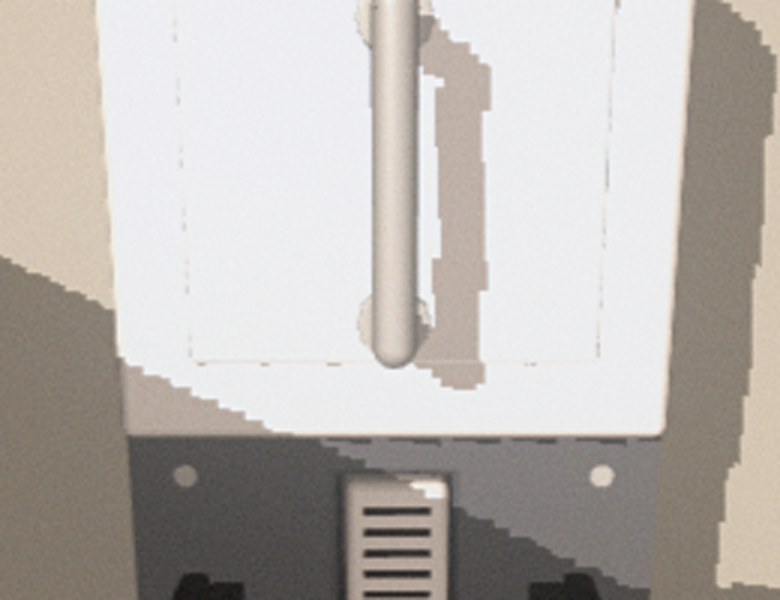

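View pics/w11.png

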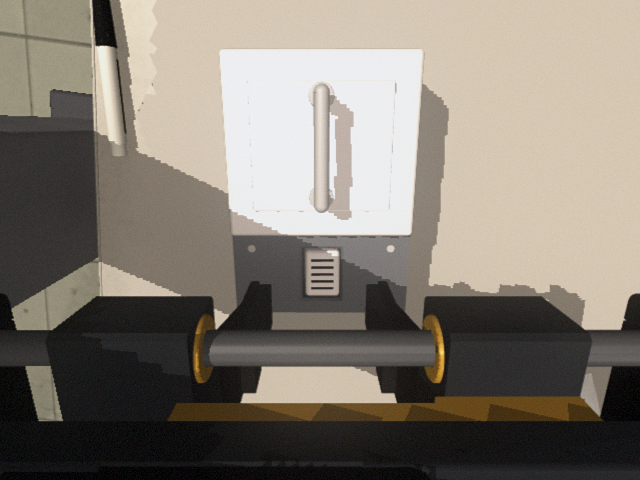

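The bar runs from about (321,82) to (321.5,212). The lid corners are near (221,50), (423,50), (411,235) and (232,235).

```bash
python3 - <<'E'
from h import *
T=np.load("pics/w11T.npy")
f=lambda pts,z:np.array([px("wrist",u,v,z,T) for u,v in pts])
b=f([(321,82),(321.5,211.5)],.112);print("bar",b,b.mean(0),np.linalg.norm(b[1]-b[0]))
l=f([(221,50),(423,50),(411.5,235),(232,235)],.082);print("lid",l.mean(0),[np.linalg.norm(l[(i+1)%4]-l[i]) for i in range(4)])
plan([*(b.mean(0)[:2]*.5+l.mean(0)[:2]*.5),.150],7.1,4,.5)
E
```

```text
bar [[0.4966 0.2005 0.112 ]
 [0.507  0.1207 0.112 ]] [0.5018 0.1606 0.112 ] 0.08041565183616439
lid [0.5025 0.1598 0.082 ] [np.float64(0.13448409964610025), np.float64(0.12777802803748914), np.float64(0.13599865250459323), np.float64(0.127903146388561)]
rv deg/row [-0.0325 -0.0001  0.0169]
{"translation":[0.61, 0.02, 0.63],"dr":[-0.01, -0.0, 0.0],"jaw":0.5},
{"translation":[0.61, 0.02, 0.63],"dr":[-0.01, -0.0, 0.0],"jaw":0.5},
{"translation":[0.61, 0.02, 0.63],"dr":[-0.01, -0.0, 0.0],"jaw":0.5},
{"translation":[0.61, 0.01, 0.63],"dr":[-0.01, -0.0, 0.0],"jaw":0.5},
```

Emit:
arm_command --commands '[{"translation":[0.61,0.02,0.6],"dr":[0,0,0],"jaw":0.5},{"translation":[0.61,0.02,0.6],"dr":[0,0,0],"jaw":0.5},{"translation":[0.61,0.02,0.6],"dr":[0,0,0],"jaw":0.5},{"translation":[0.61,0.01,0.6],"dr":[0,0,0],"jaw":0.5},{"translation":[0,0,0],"dr":[0,0,0],"jaw":0.5},{"translation":[0,0,0],"dr":[0,0,0],"jaw":0.5}]'

```text
time_s: 15.12
position: [0.5023, 0.1597, 0.1531]
tcp_rot: [[-0.125, 0.992, -0.003], [0.992, 0.125, -0.001], [-0.0, -0.003, -1.0]]
force: [0.7, -0.3, 0.4]
opening: 0.502
```

```bash
python3 - <<'E'
from h import *
s=read_state();p,d=capture("wrist");cv2.imwrite("pics/w12.png",p[:,:,::-1])
print(s["time_s"],s["position"],s["tcp_rot"],s["opening"])
E
```

```text
15.1167 [0.5023 0.1597 0.1531] [[-0.125   0.9922 -0.0031]
 [ 0.9922  0.125  -0.0007]
 [-0.0003 -0.0031 -1.    ]] 0.5016770329964156
```

View pics/w12.png

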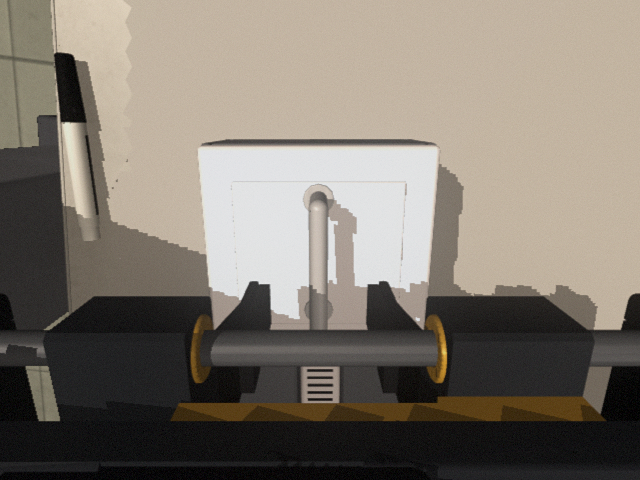

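The bar (column 318) is centred between the fingers. I'll descend 52 mm and close.

Emit:
arm_command --commands '[{"translation":[0,0,0.6],"dr":[0,0,0],"jaw":0.5},{"translation":[0,0,0.6],"dr":[0,0,0],"jaw":0.5},{"translation":[0,0,0.5],"dr":[0,0,0],"jaw":0.5},{"translation":[0,0,0.38],"dr":[0,0,0],"jaw":0.5},{"translation":[0,0,0],"dr":[0,0,0],"jaw":1},{"translation":[0,0,0],"dr":[0,0,0],"jaw":1},{"translation":[0,0,0],"dr":[0,0,0],"jaw":1},{"translation":[0,0,0],"dr":[0,0,0],"jaw":1},{"translation":[0,0,0],"dr":[0,0,0],"jaw":1},{"translation":[0,0,0],"dr":[0,0,0],"jaw":1},{"translation":[0,0,0],"dr":[0,0,0],"jaw":1},{"translation":[0,0,0],"dr":[0,0,0],"jaw":1}]'

```text
time_s: 16.17
position: [0.503, 0.1602, 0.1028]
tcp_rot: [[-0.125, 0.992, 0.0], [0.992, 0.125, -0.0], [-0.0, 0.0, -1.0]]
force: [-1.0, 0.2, 5.1]
opening: 0.105
```

Emit:
arm_command --commands '[{"translation":[0,0,0],"dr":[0,0,0],"jaw":1},{"translation":[0,0,0],"dr":[0,0,0],"jaw":1}]'

```text
time_s: 16.33
position: [0.503, 0.1602, 0.1028]
tcp_rot: [[-0.125, 0.992, 0.0], [0.992, 0.125, -0.0], [-0.0, 0.0, -1.0]]
force: [-2.4, -0.9, 6.0]
opening: 0.1
```

The bar is gripped (8.7 mm opening). Pulling slowly straight up in 1 mm steps.

Emit:
arm_command --commands '[{"translation":[0,0,-0.04],"dr":[0,0,0],"jaw":1},{"translation":[0,0,-0.04],"dr":[0,0,0],"jaw":1},{"translation":[0,0,0],"dr":[0,0,0],"jaw":1}]'

```text
time_s: 16.58
position: [0.5026, 0.1601, 0.1033]
tcp_rot: [[-0.125, 0.992, -0.001], [0.992, 0.125, -0.0], [0.0, -0.001, -1.0]]
force: [-0.5, -0.4, -7.2]
opening: 0.098
```

Emit:
arm_command --commands '[{"translation":[0,0,-0.04],"dr":[0,0,0],"jaw":1},{"translation":[0,0,0],"dr":[0,0,0],"jaw":1}]'

```text
time_s: 16.75
position: [0.5023, 0.1602, 0.104]
tcp_rot: [[-0.125, 0.992, -0.002], [0.992, 0.125, -0.0], [0.0, -0.002, -1.0]]
force: [1.5, 0.1, -14.8]
opening: 0.103
```

Emit:
arm_command --commands '[{"translation":[0,0,-0.01],"dr":[0,0,0],"jaw":1},{"translation":[0,0,0],"dr":[0,0,0],"jaw":1}]'

```text
time_s: 16.92
position: [0.5023, 0.1601, 0.1047]
tcp_rot: [[-0.125, 0.992, -0.002], [0.992, 0.125, -0.0], [0.0, -0.002, -1.0]]
force: [0.2, 0.0, -12.9]
opening: 0.106
```

Emit:
arm_command --commands '[{"translation":[0,0,-0.01],"dr":[0,0,0],"jaw":1},{"translation":[0,0,0],"dr":[0,0,0],"jaw":1}]'

```text
time_s: 17.08
position: [0.5026, 0.1601, 0.1056]
tcp_rot: [[-0.125, 0.992, -0.001], [0.992, 0.125, -0.0], [0.0, -0.001, -1.0]]
force: [0.4, 0.6, -10.9]
opening: 0.103
```

The seal is letting go and the force is falling. Continuing slowly.

Emit:
arm_command --commands '[{"translation":[0,0,-0.02],"dr":[0,0,0],"jaw":1},{"translation":[0,0,-0.02],"dr":[0,0,0],"jaw":1},{"translation":[0,0,-0.02],"dr":[0,0,0],"jaw":1},{"translation":[0,0,-0.02],"dr":[0,0,0],"jaw":1},{"translation":[0,0,-0.02],"dr":[0,0,0],"jaw":1},{"translation":[0,0,-0.02],"dr":[0,0,0],"jaw":1}]'

```text
time_s: 17.58
position: [0.5032, 0.1602, 0.1094]
tcp_rot: [[-0.125, 0.992, 0.001], [0.992, 0.125, 0.0], [-0.0, 0.001, -1.0]]
force: [-0.9, 0.2, -6.2]
opening: 0.105
```

Emit:
arm_command --commands '[{"translation":[0,0,-0.04],"dr":[0,0,0],"jaw":1},{"translation":[0,0,-0.04],"dr":[0,0,0],"jaw":1},{"translation":[0,0,-0.04],"dr":[0,0,0],"jaw":1},{"translation":[0,0,-0.04],"dr":[0,0,0],"jaw":1},{"translation":[0,0,-0.04],"dr":[0,0,0],"jaw":1},{"translation":[0,0,0],"dr":[0,0,0],"jaw":1}]'

```text
time_s: 18.08
position: [0.5039, 0.1603, 0.1149]
tcp_rot: [[-0.125, 0.992, 0.002], [0.992, 0.125, 0.0], [-0.0, 0.002, -1.0]]
force: [-2.7, -0.1, 6.9]
opening: 0.107
```

```bash
python3 - <<'E'
from h import *
s=read_state();p,d=capture("scene");print(s["time_s"],s["position"],s["force"])
cv2.imwrite("pics/s13.png",cv2.resize(p[220:400,150:370,::-1],None,fx=3,fy=3))
E
```

```text
18.0833 [0.5039 0.1603 0.1149] [-2.7175 -0.0692  6.8962]
```

View pics/s13.png

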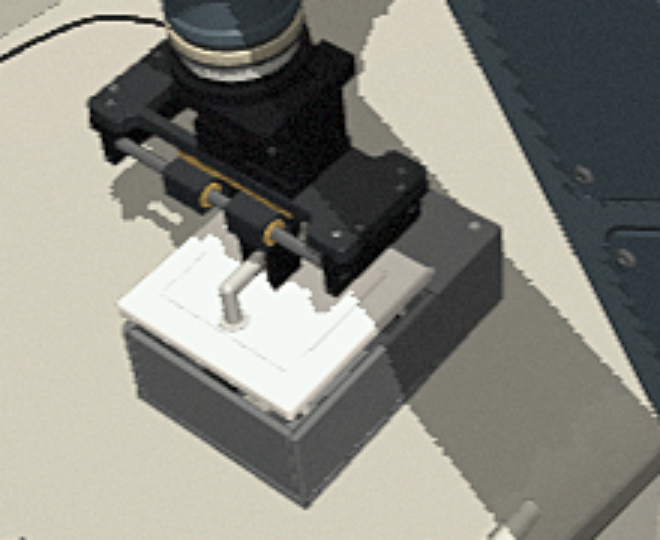

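The lid is about 12 mm open, level and held, with a light upward push. Continuing to 30 mm.

Emit:
arm_command --commands '[{"translation":[0,0,-0.06],"dr":[0,0,0],"jaw":1},{"translation":[0,0,-0.08],"dr":[0,0,0],"jaw":1},{"translation":[0,0,-0.08],"dr":[0,0,0],"jaw":1},{"translation":[0,0,-0.08],"dr":[0,0,0],"jaw":1},{"translation":[0,0,-0.08],"dr":[0,0,0],"jaw":1},{"translation":[0,0,-0.08],"dr":[0,0,0],"jaw":1},{"translation":[0,0,-0.08],"dr":[0,0,0],"jaw":1},{"translation":[0,0,-0.08],"dr":[0,0,0],"jaw":1},{"translation":[0,0,-0.06],"dr":[0,0,0],"jaw":1},{"translation":[0,0,0],"dr":[0,0,0],"jaw":1},{"translation":[0,0,0],"dr":[0,0,0],"jaw":1},{"translation":[0,0,0],"dr":[0,0,0],"jaw":1}]'

```text
time_s: 19.13
position: [0.503, 0.1602, 0.1307]
tcp_rot: [[-0.125, 0.992, -0.0], [0.992, 0.125, -0.0], [0.0, -0.0, -1.0]]
force: [-0.4, -0.3, -3.2]
opening: 0.1
```

```bash
python3 - <<'E'
from h import *
s=read_state();T=wpose();p,d=capture("wrist");cv2.imwrite("pics/w14.png",p[:,:,::-1]);np.save("pics/w14T.npy",T);np.save("pics/w14d.npy",d)
print(s["time_s"],s["position"],s["tcp_rot"],s["force"],s["opening"])
p,d=capture("top");cv2.imwrite("pics/t14.png",p[:,:,::-1])
p,d=capture("scene");cv2.imwrite("pics/s14.png",cv2.resize(p[180:400,100:420,::-1],None,fx=2.4,fy=2.4))
E
```

```text
19.1333 [0.503  0.1602 0.1307] [[-0.1246  0.9922 -0.0002]
 [ 0.9922  0.1246 -0.    ]
 [ 0.     -0.0002 -1.    ]] [-0.3512 -0.2753 -3.218 ] 0.0996725805144953
```

View pics/w14.png

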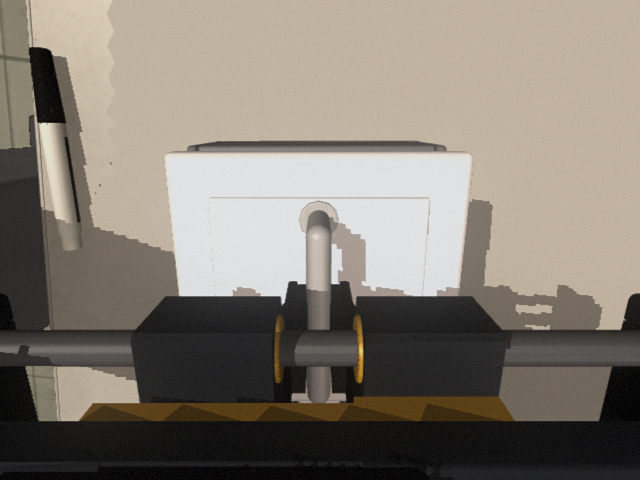

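View pics/s14.png

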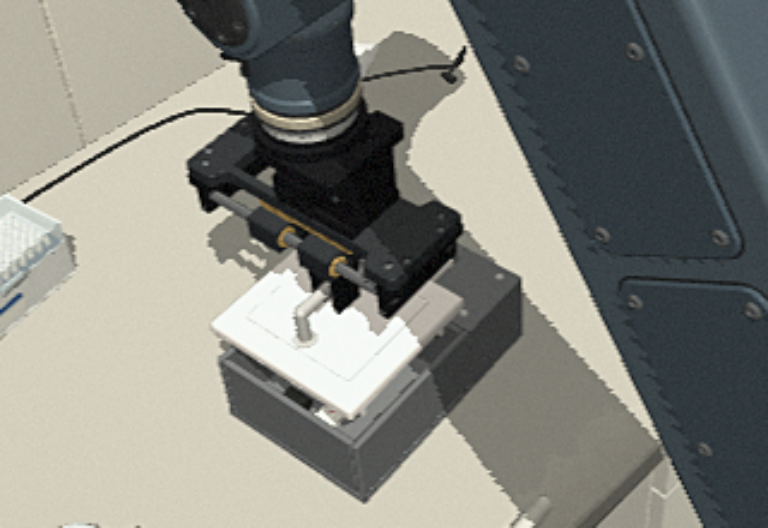

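View pics/t14.png

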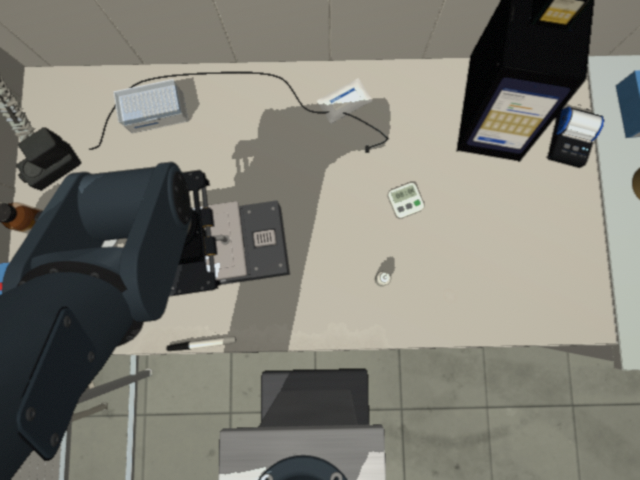

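The lid is held open, the timer (406,199) and dropper (383,279) haven't moved, and the cartridge is still in the bay. I'll measure the lid plane by depth.

```bash
python3 - <<'E'
from h import *
d=np.load("pics/w14d.npy");T=np.load("pics/w14T.npy");K=camera_model("wrist")["intrinsics"]
Q=[]
for u0,u1,v0,v1 in [(185,290,160,275),(345,455,160,275)]:
    v,u=np.mgrid[v0:v1,u0:u1];D=d[v0:v1,u0:u1]
    Q.append((np.stack([(u-K[0,2])/K[0,0]*D,(v-K[1,2])/K[1,1]*D,D],-1)@T[:3,:3].T+T[:3,3]).reshape(-1,3))
Q=np.vstack(Q);c=np.array([.5023,.1605])
A=np.c_[Q[:,:2]-c,np.ones(len(Q))];k=np.linalg.lstsq(A,Q[:,2],rcond=None)[0]
print("slopes deg",np.degrees(k[:2]),"lid top z at centre",k[2],"open mm",(k[2]-.082)*1000, "std",(A@k-Q[:,2]).std())
l=np.array([px("wrist",u,v,k[2],T) for u,v in [(167,153),(471,153)]]);print(l,np.linalg.norm(l[0]-l[1]));m=l.mean(0)[:2]
a=np.radians(7.1);print("centre",m-.065*np.array([-np.sin(a),np.cos(a)]))
E
```

```text
slopes deg [-0.5545  5.4592] lid top z at centre 0.10891851388175641 open mm 26.918513881756407 std 0.011277743359287596
[[0.4285 0.2159 0.1089]
 [0.5617 0.2324 0.1089]] 0.13419570192123384
centre [0.5031 0.1597]
```

```bash
python3 - <<'E'
from h import *
d=np.load("pics/w14d.npy");T=np.load("pics/w14T.npy");K=camera_model("wrist")["intrinsics"]
Q=[]
for u0,u1,v0,v1 in [(190,290,162,280),(350,450,162,280)]:
    v,u=np.mgrid[v0:v1,u0:u1];D=d[v0:v1,u0:u1]
    Q.append((np.stack([(u-K[0,2])/K[0,0]*D,(v-K[1,2])/K[1,1]*D,D],-1)@T[:3,:3].T+T[:3,3])[D>0].reshape(-1,3))
Q=np.vstack(Q);c=np.array([.5023,.1605])
for i in range(8):
    A=np.c_[Q[:,:2]-c,np.ones(len(Q))];k=np.linalg.lstsq(A,Q[:,2],rcond=None)[0]
    r=A@k-Q[:,2];print(len(Q),np.degrees(k[:2]),k[2],r.std());Q=Q[abs(r)<max(2*r.std(),.002)]
E
```

```text
23502 [ 0.3304 -1.4681] 0.11252712523115777 0.0008882331105687193
22983 [ 0.3459 -1.5937] 0.11261966127177572 0.0008293871312669266
22940 [ 0.3488 -1.6125] 0.11263476647734211 0.000825463772942995
22932 [ 0.3493 -1.6158] 0.11263742756456442 0.0008247570028732982
22930 [ 0.3495 -1.6166] 0.11263789811496686 0.0008245813369171876
22930 [ 0.3495 -1.6166] 0.11263789811496686 0.0008245813369171876
22930 [ 0.3495 -1.6166] 0.11263789811496686 0.0008245813369171876
22930 [ 0.3495 -1.6166] 0.11263789811496686 0.0008245813369171876
```

```bash
python3 - <<'E'
from h import *
d=np.load("pics/w10d.npy");T=np.load("pics/w10T.npy");K=camera_model("wrist")["intrinsics"]
Q=[]
for u0,u1,v0,v1 in [(220,285,100,185),(355,415,100,185)]:
    v,u=np.mgrid[v0:v1,u0:u1];D=d[v0:v1,u0:u1]
    Q.append((np.stack([(u-K[0,2])/K[0,0]*D,(v-K[1,2])/K[1,1]*D,D],-1)@T[:3,:3].T+T[:3,3])[D>0].reshape(-1,3))
Q=np.vstack(Q);A=np.c_[Q[:,:2]-[.5135,.061],np.ones(len(Q))];k=np.linalg.lstsq(A,Q[:,2],rcond=None)[0];print(np.degrees(k[:2]),k[2],(A@k-Q[:,2]).std())
s=read_state();print(s["time_s"],s["position"],s["force"],s["moment"])
E
```

```text
[0.0263 0.032 ] 0.07099553092901605 0.0006981291225928807
19.2833 [0.503  0.1602 0.1307] [-0.3766 -0.3878 -1.8917] [-0.0423 -0.1245 -0.0437]
```

The lid top is at about 0.112 (≈29 mm open), but it tilts 1.6°, lower at the far end. I'll level it with a small turn about tool y and raise it 0.5 mm.

Emit:
arm_command --commands '[{"translation":[0,0,0],"dr":[0,0.09,0],"jaw":1},{"translation":[0,0,-0.02],"dr":[0,0.09,0],"jaw":1},{"translation":[0,0,0],"dr":[0,0.09,0],"jaw":1},{"translation":[0,0,0],"dr":[0,0,0],"jaw":1},{"translation":[0,0,0],"dr":[0,0,0],"jaw":1},{"translation":[0,0,0],"dr":[0,0,0],"jaw":1},{"translation":[0,0,0],"dr":[0,0,0],"jaw":1},{"translation":[0,0,0],"dr":[0,0,0],"jaw":1},{"translation":[0,0,0],"dr":[0,0,0],"jaw":1},{"translation":[0,0,0],"dr":[0,0,0],"jaw":1},{"translation":[0,0,0],"dr":[0,0,0],"jaw":1},{"translation":[0,0,0],"dr":[0,0,0],"jaw":1}]'

```text
time_s: 20.28
position: [0.5031, 0.1602, 0.1313]
tcp_rot: [[-0.125, 0.992, -0.004], [0.992, 0.125, 0.028], [0.028, 0.0, -1.0]]
force: [0.2, 0.0, -2.5]
opening: 0.099
```

```bash
cat > lid.py <<'E'
from h import *
s=read_state();T=wpose();p,d=capture("wrist");cv2.imwrite("pics/w_%d.png"%(s["time_s"]*100),p[:,:,::-1]);K=camera_model("wrist")["intrinsics"]
print(s["time_s"],s["position"],s["tcp_rot"][2],s["force"],s["opening"],s["qvel"])
Q=[]
for u0,u1,v0,v1 in [(190,290,162,280),(350,450,162,280)]:
    v,u=np.mgrid[v0:v1,u0:u1];D=d[v0:v1,u0:u1]
    Q.append((np.stack([(u-K[0,2])/K[0,0]*D,(v-K[1,2])/K[1,1]*D,D],-1)@T[:3,:3].T+T[:3,3])[D>0].reshape(-1,3))
Q=np.vstack(Q);c=np.array([.5023,.1605])
for i in range(6):
    A=np.c_[Q[:,:2]-c,np.ones(len(Q))];k=np.linalg.lstsq(A,Q[:,2],rcond=None)[0]
    r=A@k-Q[:,2];Q=Q[abs(r)<max(2*r.std(),.002)]
print(len(Q),np.degrees(k[:2]),k[2],r.std())
E
python3 lid.py; ls -t pics|head -1
```

```text
20.2833 [0.5031 0.1602 0.1313] [ 0.0283  0.     -0.9996] [ 0.1738  0.0058 -2.5197] 0.0986574264325908 [-0.0472  0.1125 -0.0196  0.0007 -0.0109 -0.0484]
22964 [ 0.1587 -0.0555] 0.11328393313942164 0.0008189741098874497
w_2028.png
```

Emit:
arm_command --commands '[{"translation":[0,0,0],"dr":[0,0,0],"jaw":1},{"translation":[0,0,0],"dr":[0,0,0],"jaw":1},{"translation":[0,0,0],"dr":[0,0,0],"jaw":1},{"translation":[0,0,0],"dr":[0,0,0],"jaw":1},{"translation":[0,0,0],"dr":[0,0,0],"jaw":1},{"translation":[0,0,0],"dr":[0,0,0],"jaw":1},{"translation":[0,0,0],"dr":[0,0,0],"jaw":1},{"translation":[0,0,0],"dr":[0,0,0],"jaw":1},{"translation":[0,0,0],"dr":[0,0,0],"jaw":1},{"translation":[0,0,0],"dr":[0,0,0],"jaw":1},{"translation":[0,0,0],"dr":[0,0,0],"jaw":1},{"translation":[0,0,0],"dr":[0,0,0],"jaw":1}]'

```text
time_s: 21.33
position: [0.5031, 0.1602, 0.1313]
tcp_rot: [[-0.124, 0.992, -0.004], [0.992, 0.125, 0.028], [0.028, -0.0, -1.0]]
force: [-0.0, -1.2, -1.4]
opening: 0.099
```

```bash
python3 lid.py; python3 -c "
from rig import *
print(hand_in())"
```

```text
21.3333 [0.5031 0.1602 0.1313] [ 0.0283 -0.     -0.9996] [-0.026  -1.1919 -1.4277] 0.09931481560306964 [-0.0474  0.0746 -0.0866  0.1082  0.1393  0.042 ]
22963 [ 0.1589 -0.0191] 0.11325796293462533 0.0008198600349362889
the job is handed in; nothing more can be done
None
```

The cartridge is pressed home into the bay and the lid is held open over the box. The job is handed in at about 21 s; no verdict is reported.

- **Cartridge:** pressed in while the lid was shut. Its top is flush with the deck to about 0.1 mm by depth.
- **Lid:** the seal gave way at about 15 N with no jump. Over the last second before handing in, the gripper held it still and within 0.2° of level. It is over the box to within about 1 mm.
- **Timer and dropper:** both are where they started in the last top picture.

**Failed or disagreeing checks:**
- **First grasp:** I lifted before the fingers had closed, so the first grasp caught nothing. The cartridge had not moved, and the second try held.
- **Lid tilt:** the lid came up tilted 1.6°, and I levelled it with a small wrist turn.
- **Lid opening:** depth gives about 30.4 mm, after allowing for a 0.9 mm offset seen on the deck. The tool's rise gives about 28.5 mm. Both are near the 3 cm asked.

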